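Make up the surface-swab kit and the food-sample kit

ROBOT

A 6-joint arm with a two-finger parallel gripper is mounted at the origin on the work surface. World frame = base frame: x ahead of the robot, y to its left, z up, the work surface at z = 0. Lengths are in m, angles in rad, forces in N, time in s.
With the tool pointing down it reaches from about 0.35 to 0.975 m from the base axis. Payload 4.9 kg.
Tool frame: the origin (TCP) lies at the very end of the fingers, on their centre line; the grasp point (between the pads) lies 19 mm behind it (ctrl.pinch_z is the distance from the TCP to the grasp point, in m); z points along the fingers, y is the direction in which the jaws open and shut (so a half turn about z gives the same grasp; the last joint's range is limited). The gripper opens to 85 mm and grips with 20 to 120 N. Pads are 22 mm wide; open, the fingers measure 114 mm over their backs; the gripper's body (76 mm by 85 mm) begins 54 mm behind the grasp point. The pads swing forward as they close: fully open they stand 13 mm farther back than shut.
Start: joints at [-1.315, 0.053, 1.613, -0, 1.476, -0.119], TCP at [0.229, -0.582, 0.206] pointing down, gripper open.
Joint ranges: [-3.01, 3.01], [-1.01, 2.22], [0.06, 2.58], [-1.02, 4.17], [0.09, 2.62], [-3.14, 3.14]. Speed limits (rad/s): [2.57, 2.57, 3.14, 3.14, 3.14, 3.14].

INTERFACE

Orientations are given as a rotation vector (axis times angle).
In Python, from station import ctrl gives the robot as it stands.
- The arm moves only by the tool carry_out, never from a script. Its argument "series" is a list of rows, each a list of 7 numbers: the shift along the world's x, y, z each as a share of 0.025 m, from -1 to 1, then the turn, a rotation vector about the world's x, y, z each as a share of 0.1 rad, from -1 to 1, then the opening, from 0 (shut) to 1 (fully open). A call has 1 to 12 rows; each row shifts and turns the commanded pose from where the row before left it; what a row does not reach is not made up. A row lasts 1/10 s, in which the tool goes at most 50 mm and 8.59 degrees, less where a joint would pass 70% of its speed; a pose out of reach is approached as far as the arm can. A call with a number of a shift or a turn outside -1 to 1 is refused whole. A call with a gripper value outside its range is refused whole. The fingers move at their own pace and stop on an object; "grip_force" is the grip in N (left out, the last holds). Time passes only in rows, so rows that do not move let the fingers close. It gives the time, the measured TCP pose, the force and the opening at its end, in the units of the state.
- ctrl.get_obs(): the state, without advancing time (a new reading comes with each control period).
- ctrl.get_image(name): name is "scene" or "top"; returns a dict with "frame" (420x560x3 uint8, blue, green, red), "fx", "fy", "cx", "cy" (pixels), "R" (3x3) and "t" (3): a world point X has camera coordinates R X + t. Camera axes: x right, y down, z forward; pixel columns grow to the right and rows downward; lengths in m; the calibration is good to about 2 mm. A picture is of the moment at which its call begins. There is no depth.
- ctrl.finish_job(): hands the job in, once; it reports no verdict.
Trained networks look in a picture, given as the dict that the camera call returned (one of the last four; its "shot" number tells which), for a name from the list of things; names that differ only in an ending like _2 or _b are one class to them, and where a whole thing is asked for, a point or a joint stands for the part that bears it (a point fixed in the world has none). Each returns a list of dicts, best first, with "p" (0 to 1); they miss things now and then, are a little off and sometimes report something else, mostly with a low value. They report only what shows in the picture. A call takes as long as a camera call. They do not tell look-alikes from the thing itself.
- ctrl.trace(picture, name): "mask" (420x560 bool, what is visible of it) and "rect" ([left, top, width, height] as shares, 0 to 1, of the picture: columns of its width, rows of its height, round what is visible of it).
- ctrl.mark_of(picture, name): "position" ([column, row] as shares, 0 to 1, of the picture: columns of its width, rows of its height: a listed point, or the origin of a listed thing).
The state is a dict: "t": time; "q": joint angles; "dq": joint speeds; "effort": joint torques, N m; "tool_pos": TCP position; "tool_rot": TCP orientation; "contact_force": force on the tool from outside, world axes, zero at the start; "wrist_torque": the same for the moment, N m; "opening": finger opening in m.
Only numpy, scipy, OpenCV 4.12 (cv2) and the standard library are available. Lean on these libraries where they do the work, as an engineer would, in place of code of your own. Each camera call takes 0.05 s, during which the arm holds its last target.

TASK

Make up two kits for the kitchen's hygiene round. Surface kit, in the rectangular metal pan: the handheld meter, screen up, and both swab tubes; food-sample kit, in the round metal tray: the wide lidded jar, standing upright, and the scoop, hollow side up. Set everything down gently, flat on the floor of its tray and nothing on top of anything else, and leave the slim bottle and the probe thermometer where they are.

Things in the scene. Friction and masses are not known exactly. Their poses are not given: they have to be found in the camera images.
- pan: Rectangular bright metal pan, fixed where it stands: inside 200 (its x) by 210 (its y) mm, floor 3 mm above the table, upright walls, rim 26 mm above the table with a flange reaching 12 mm outside the inner wall. Origin: centre of its underside, on the table; z up. Its place and yaw vary; it may stand on the robot's left or right.
- round_tray: Round bright metal tray, fixed where it stands: inside diameter 206 mm at its floor, floor 3 mm above the table, rim 24 mm above the table. Origin: centre of its underside, on the table; z up. Its place varies; it may stand on the robot's left or right.
- meter: Handheld cream-coloured meter with a dark screen and small grey buttons, lying on the table screen up: 170 mm long along its x, 34 mm high; the handle half (x from -85 to 15 mm) is 50 mm wide and 32 mm high, the screen head (x from 15 to 85 mm) is 66 mm wide. Origin: centre of its underside, where it can be gripped across the 50 mm handle; z up out of the screen. About 0.27 kg.
- swab_a: One of two equal swab tubes, lying on the table: clear tube with a blue cap, 152 mm long along its x (cap at +x), 18 by 18 mm square section at the cap, the whole length grips and lies as a square bar that does not roll. Origin: on its axis at mid-length, 9 mm above what it lies on. About 25 g.
- swab_b: The other swab tube, the same as swab_a: 152 mm long along its x, 18 by 18 mm section, origin on its axis at mid-length, 9 mm above what it lies on. About 25 g.
- jar: Wide sample jar, standing: clear body 57 mm in diameter with a white ribbed screw lid 62 mm in diameter over its ribs (z from 36 to 54 mm; 60 mm in the hand), 54 mm high. Origin: centre of its underside; z up. About 90 g.
- scoop: White plastic sampling scoop lying on its flat underside, hollow side up: 160 mm long along its x; straight handle x from -80 to 38 mm, 16 mm wide and 12 mm high; round cup at its +x end, centre at x = 58 mm, 44 mm in diameter and 24 mm high. Origin: on the underside at mid-length, under the handle, where it can be gripped; z up. About 40 g.
- bottle: Slim white bottle with a grey cap, standing among the stock, 40 mm in diameter and 88 mm high; belongs to neither kit and stays where it is. Origin: centre of its underside.
- thermometer: Grey pen-like probe thermometer with a thin steel probe, lying across the table beyond the stock: about 173 mm long along its y (grey body y from -60 to 40 mm, probe beyond), 22 mm wide, 18 mm high; belongs to neither kit and stays where it is. Origin: on its underside, 10 mm to the probe side of the middle of the grey body.
Mind the look-alikes: they are no part of the job. What is meant by the meter is not purple, and is the larger of those in its own colour.

How it is judged:
By the outcome, as a careful person would: the job done as asked, in the order asked, and still so for the second after the job is handed in, with the robot touching nothing.
It also fails if it takes over 136 s, if anything falls off the work surface, if the arm or the gripper's body presses on something with over 40 N, if the wrist force passes 120 N, or if a joint passes its speed limit or range.

## Working session

There is one attempt and no reset: what is moved stays moved. The work goes in short steps, Python scripts to look and compute and a tool call to move; the robot and the scene stay as the last step left them, time stands still between calls to the robot, and variables do not carry over. Pictures are saved under pics/ and viewed, and the job is handed in when it is done.

Besides the shell and the picture viewer there is one more tool, called after ">>>" as name(argument=value, ...) on one line, values as JSON. carry_out: Moves the arm, as the interface text tells. Shift numbers are shares of 0.025 m and turn numbers shares of 0.1 rad, none past 1 either way. Its arguments: {"type":"object","properties":{"series":{"type":"array"},"grip_force":{"type":"number"}},"required":["series"]}

```bash
ls; mkdir -p pics
python3 - <<'E'
from station import ctrl
import cv2
print(ctrl.get_obs(), ctrl.pinch_z)
for n in("scene","top"):
    d=ctrl.get_image(n); cv2.imwrite(f"pics/{n}0.png",d["frame"]); print(n,{k:v for k,v in d.items() if k!="frame"})
E
```

```text
pics
{'t': 0.0, 'q': array([-1.31497212e+00,  5.34044675e-02,  1.61429372e+00, -9.48898706e-06,
        1.47596569e+00, -1.19008211e-01]), 'dq': array([ 0.00162392,  0.0006002 ,  0.00028811,  0.00025831, -0.00040001,
       -0.00161283]), 'effort': array([ 2.07825775e-03, -3.93679655e+01, -3.70173991e+01,  8.62602610e-05,
        7.12832581e-03, -5.76450887e-06]), 'tool_pos': array([ 0.22864607, -0.58095954,  0.2048337 ]), 'tool_rot': array([-3.08455016e+00, -5.84961115e-01,  2.37036356e-04]), 'contact_force': array([-0.13672796, -0.22820664, -0.0755008 ]), 'wrist_torque': array([ 0.0150252 , -0.04432163, -0.04485443]), 'opening': 0.0854210651404441} 0.0187
scene {'fx': 458.2316569297244, 'fy': 458.2316569297244, 'cx': 274.0384527320987, 'cy': 213.59450393668567, 'R': array([[ 0.81666512,  0.57710686,  0.00240118],
       [ 0.43714287, -0.61587467, -0.65544221],
       [-0.37678137,  0.53632645, -0.75524151]]), 't': array([-0.43175769, -0.19360465,  1.21338487]), 'shot': 1}
top {'fx': 544.2165476618409, 'fy': 544.2165476618409, 'cx': 286.5755506478508, 'cy': 210.41650797219052, 'R': array([[-0.0230667 , -0.99969324,  0.0090198 ],
       [-0.99694011,  0.02232727, -0.07491267],
       [ 0.0746883 , -0.01072018, -0.9971493 ]]), 't': array([0.0113079 , 0.53894845, 1.4052832 ]), 'shot': 2}
```

View pics/top0.png

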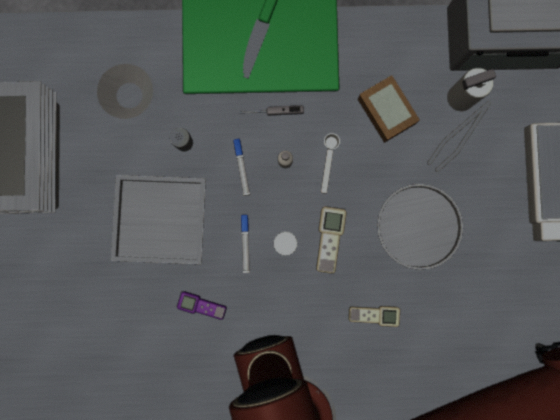

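View pics/scene0.png

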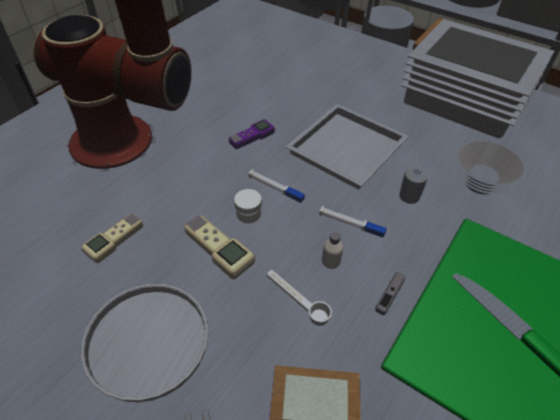

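```bash
cat > h.py <<'E'
from station import ctrl
import cv2, numpy as np
from scipy.optimize import minimize
def proj(d,P):
    c=np.asarray(P)@d["R"].T+d["t"]
    return np.c_[d["fx"]*c[:,0]/c[:,2]+d["cx"], d["fy"]*c[:,1]/c[:,2]+d["cy"]]
def unproj(d,uv,z):
    r=d["R"].T@np.array([(uv[0]-d["cx"])/d["fx"],(uv[1]-d["cy"])/d["fy"],1]); o=-d["R"].T@d["t"]
    return o+r*(z-o[2])/r[2]
def box(x0,x1,w,z0,z1): return np.array([[x,y,z] for x in(x0,x1) for y in(-w/2,w/2) for z in(z0,z1)])
def cyl(x,r,z0,z1): 
    a=np.linspace(0,2*np.pi,24,endpoint=False); return np.array([[x+r*np.cos(t),r*np.sin(t),z] for t in a for z in(z0,z1)])
M={"meter":[box(-.085,.015,.05,0,.032),box(.015,.085,.066,0,.034)],
"swab_a":[box(-.076,.076,.018,0,.018)],
"jar":[cyl(0,.0285,0,.036),cyl(0,.031,.036,.054)],
"scoop":[box(-.08,.038,.016,0,.012),cyl(.058,.022,0,.024)],
"pan":[box(-.112,.112,.234,.0,.026)],"round_tray":[cyl(0,.108,0,.024)],
"bottle":[cyl(0,.02,0,.07)],"thermometer":[box(-.011,.011,.1,0,.018)+[0,-.01,0]]}
def render(d,name,p,S=4,z=0):
    m=np.zeros((420*S,560*S),np.uint8); c,s=np.cos(p[2]),np.sin(p[2])
    for P in M[name]:
        W=np.c_[P[:,0]*c-P[:,1]*s+p[0],P[:,0]*s+P[:,1]*c+p[1],P[:,2]+z]
        h=cv2.convexHull(((proj(d,W)+.5)*S).astype(np.float32))
        cv2.fillConvexPoly(m,np.round(h).astype(np.int32),1)
    return m
def fit(views,name,p0,z=0,S=4):
    ms=[(d,cv2.resize(m.astype(np.uint8),None,fx=S,fy=S,interpolation=cv2.INTER_NEAREST)) for d,m in views]
    def cost(q):
        p=[q[0]/100,q[1]/100,q[2]/5]; t=0
        for d,m in ms:
            r=render(d,name,p,S,z); t+=1-(r&m).sum()/max(1,(r|m).sum())
        return t/len(ms)
    q0=np.array([p0[0]*100,p0[1]*100,p0[2]*5])
    best=min((minimize(cost,q0,method="Nelder-Mead",options=dict(initial_simplex=np.array([q0]+[q0+.8*np.eye(3)[i]*sg for i in range(3)]),xatol=.01,fatol=1e-4)) for sg in(1,-1)),key=lambda r:r.fun)
    q=best.x; return np.array([q[0]/100,q[1]/100,q[2]/5]),1-best.fun
def ypr(o):  # jaw yaw
    from scipy.spatial.transform import Rotation as Rn
    return Rn.from_rotvec(o["tool_rot"]).as_matrix()
E
python3 - <<'E'
from h import *
T=ctrl.get_image("top");S=ctrl.get_image("scene")
import pickle
res={}
for n in ["meter","swab_a","jar","scoop","pan","round_tray","bottle","thermometer"]:
    for k,d in(("T",T),("S",S)):
        L=ctrl.trace(d,n)
        for i,x in enumerate(L):
            m=x["mask"]; ys,xs=np.nonzero(m)
            if len(xs)==0: continue
            print(n,k,i,round(x["p"],2),"cen",xs.mean().round(1),ys.mean().round(1),"area",m.sum(), "xy",unproj(d,(xs.mean(),ys.mean()),.015).round(3)[:2])
        res[n,k]=L
pickle.dump((T,S,res),open("r.pkl","wb"))
E
```

```text
meter T 0 0.85 cen 375.8 315.3 area 871 xy [ 0.261 -0.226]
meter T 1 0.84 cen 199.7 305.5 area 757 xy [0.298 0.23 ]
meter T 2 0.67 cen 330.2 237.3 area 1344 xy [ 0.466 -0.114]
meter S 0 0.98 cen 111.8 238.3 area 1328 xy [ 0.265 -0.228]
meter S 1 0.96 cen 252.4 133.6 area 651 xy [0.299 0.225]
meter S 2 0.81 cen 220.1 246.8 area 2116 xy [ 0.468 -0.112]
swab_a T 0 0.69 cen 245.0 243.2 area 431 xy [0.456 0.11 ]
swab_a T 1 0.66 cen 241.3 167.1 area 370 xy [0.657 0.116]
swab_a S 0 0.67 cen 279.1 186.6 area 411 xy [0.469 0.106]
swab_a S 1 0.64 cen 354.0 221.7 area 615 xy [0.665 0.113]
jar T 0 0.61 cen 285.0 243.0 area 419 xy [0.454 0.005]
jar S 0 0.95 cen 248.0 205.7 area 809 xy [0.446 0.015]
scoop T 0 0.83 cen 328.6 158.4 area 456 xy [ 0.675 -0.115]
scoop S 0 0.86 cen 304.1 300.9 area 965 xy [ 0.683 -0.118]
pan T 0 0.85 cen 157.9 219.1 area 7850 xy [0.524 0.337]
pan S 0 0.68 cen 347.1 144.8 area 5574 xy [0.526 0.331]
round_tray T 0 0.58 cen 419.7 226.4 area 5654 xy [ 0.489 -0.35 ]
round_tray S 0 0.71 cen 144.8 342.6 area 11657 xy [ 0.495 -0.356]
bottle T 0 0.75 cen 284.8 159.1 area 214 xy [0.676 0.001]
bottle S 0 0.72 cen 332.4 252.2 area 576 xy [0.668 0.013]
thermometer S 0 0.73 cen 390.5 293.1 area 545 xy [ 0.811 -0.006]
thermometer S 1 0.58 cen 144.8 342.5 area 11696 xy [ 0.495 -0.356]
```

Run:
```python
from h import *
import pickle
T,S,res=pickle.load(open("r.pkl","rb"))
out={}
vis=cv2.resize(T["frame"],None,fx=4,fy=4,interpolation=cv2.INTER_CUBIC); vs=cv2.resize(S["frame"],None,fx=4,fy=4,interpolation=cv2.INTER_CUBIC)
for key,n,ti,si,p0 in [("meter","meter",2,2,(.466,-.114,-.12)),("s1","swab_a",0,0,(.456,.11,0)),("s2","swab_a",1,1,(.657,.116,.18)),
 ("jar","jar",0,0,(.45,.005,0)),("scoop","scoop",0,0,(.675,-.115,-.14)),("pan","pan",0,0,(.524,.337,0)),("tray","round_tray",0,0,(.49,-.35,0)),("bottle","bottle",0,0,(.672,.005,0))]:
    a=(T,res[n,"T"][ti]["mask"]);b=(S,res[n,"S"][si]["mask"])
    for lab,v in (("TS",[a,b]),("T",[a]),("S",[b])):
        p,i=fit(v,n,p0); print(key,lab,p.round(4),round(i,3))
        if lab=="TS":
            out[key]=p
            for img,d in((vis,T),(vs,S)):
                c,_=cv2.findContours(render(d,n,p),cv2.RETR_EXTERNAL,cv2.CHAIN_APPROX_NONE); cv2.drawContours(img,c,-1,(0,0,255),1)
pickle.dump(out,open("out.pkl","wb"))
vis=cv2.convertScaleAbs(vis,alpha=1.8); vs=cv2.convertScaleAbs(vs,alpha=1.8)
cv2.imwrite("pics/fitT.png",cv2.resize(vis[480:1120,400:1900],(800,341),interpolation=cv2.INTER_AREA)); cv2.imwrite("pics/fitS.png",cv2.resize(vs[400:1640,300:1700],(677,600),interpolation=cv2.INTER_AREA))
```

```text
meter TS [ 0.4606 -0.1117 -0.191 ] 0.886
meter T [ 0.4604 -0.1122 -0.1666] 0.891
meter S [ 0.4588 -0.1103 -0.2064] 0.885
s1 TS [0.4558 0.1104 0.0202] 0.752
s1 T [0.4554 0.1106 0.0275] 0.877
s1 S [ 0.4535  0.1122 -0.0291] 0.636
s2 TS [0.6587 0.1168 0.1725] 0.813
s2 T [0.6572 0.1165 0.1676] 0.871
s2 S [0.6586 0.1169 0.1638] 0.76
jar TS [0.4536 0.0048 0.1227] 0.914
jar T [ 0.4538  0.0049 -0.0506] 0.895
jar S [ 0.4535  0.0046 -0.1513] 0.934
scoop TS [ 0.6641 -0.1129 -0.1754] 0.857
scoop T [ 0.6645 -0.1135 -0.1711] 0.837
scoop S [ 0.664  -0.1127 -0.1771] 0.882
pan TS [ 0.5244  0.3362 -0.0599] 0.943
pan T [ 0.5247  0.336  -0.0584] 0.978
pan S [ 0.5166  0.3427 -0.0752] 0.925
tray TS [ 0.4896 -0.3493  0.0468] 0.962
tray T [ 0.4897 -0.3498 -0.0369] 0.963
tray S [ 0.4894 -0.3486  0.0713] 0.963
bottle TS [ 0.6727  0.001  -0.1532] 0.831
bottle T [ 6.72e-01  3.00e-04 -2.29e-02] 0.842
bottle S [0.673  0.0015 0.0915] 0.828
```

View pics/fitT.png

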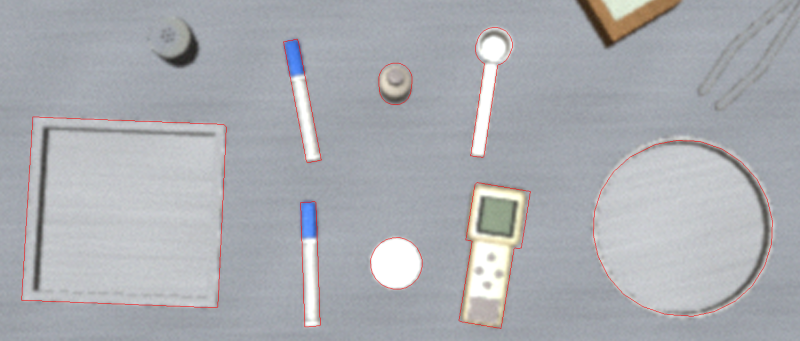

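View pics/fitS.png

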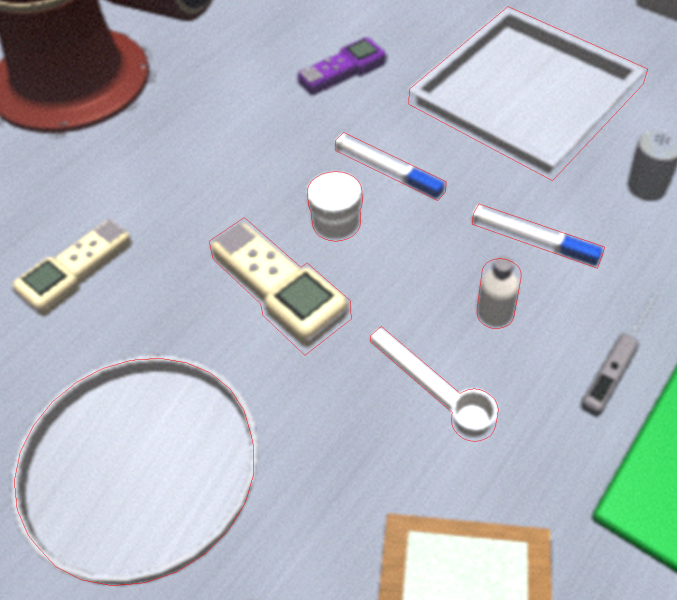

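>>> carry_out(series=[[0.46,0.94,0,0,0,-0.28,1],[0.46,0.94,0,0,0,-0.28,1],[0.46,0.94,0,0,0,-0.28,1],[0.46,0.94,0,0,0,-0.28,1],[0.46,0.94,0,0,0,-0.28,1],[0.46,0.94,0,0,0,-0.28,1],[0.46,0.94,0,0,0,-0.28,1],[0.46,0.94,0,0,0,-0.28,1],[0.46,0.94,0,0,0,-0.28,1],[0.46,0.94,0,0,0,-0.28,1]], grip_force=50)

```text
t: 2.0
tool_pos: [0.3442, -0.3456, 0.2063]
tool_rot: [3.138, 0.147, 0.0]
contact_force: [0.7, 1.3, -0.3]
opening: 0.0856
```

>>> carry_out(series=[[0.46,0.94,-0.4,0,0,-0.28,1],[0.46,0.94,-0.4,0,0,-0.28,1],[0.46,0.94,-0.4,0,0,-0.28,1],[0.46,0.94,-0.4,0,0,-0.28,1],[0.46,0.94,-0.4,0,0,-0.28,1],[0.46,0.94,-0.4,0,0,-0.28,1],[0.46,0.94,-0.4,0,0,-0.28,1],[0.46,0.94,-0.4,0,0,-0.28,1],[0.46,0.94,-0.4,0,0,-0.28,1],[0.46,0.94,-0.4,0,0,-0.28,1],[0,0,0,0,0,0,1],[0,0,0,0,0,0,1]])

```text
t: 3.2
tool_pos: [0.4587, -0.1114, 0.106]
tool_rot: [3.128, -0.288, -0.001]
contact_force: [-1.2, 0.6, -0.4]
opening: 0.0853
```

```bash
cat > st.py <<'E'
from h import *
o=ctrl.get_obs(); R=ypr(o)
print("t",round(o["t"],2),"pos",o["tool_pos"].round(4),"xang",round(np.arctan2(R[1,0],R[0,0]),4),"zaxis",R[:,2].round(4),"F",o["contact_force"].round(1),"open",round(o["opening"],4),"q",o["q"].round(2))
E
python3 st.py
python3 - <<'E'
from h import *
d=ctrl.get_image("top")
for L in ctrl.trace(d,"thermometer"): print(L["p"],L["rect"])
E
```

```text
t 3.2 pos [ 0.4587 -0.1114  0.106 ] xang -0.1836 zaxis [-5.e-04 -3.e-04 -1.e+00] F [-1.2  0.6 -0.4] open 0.0853 q [-0.4  -0.24  2.06 -0.    1.33  1.36]
0.79 [0.4346, 0.2529, 0.1109, 0.0229]
```

>>> carry_out(series=[[0.06,0,-0.8,0,0,0,1],[0,0,-0.8,0,0,0,1],[0,0,-0.8,0,0,0,1],[0,0,-0.8,0,0,0,1],[0,0,-0.6,0,0,0,1],[0,0,-0.28,0,0,0,1],[0,0,0,0,0,0,1],[0,0,0,0,0,0,1]])

```text
t: 4.1
tool_pos: [0.4609, -0.1123, 0.0051]
tool_rot: [3.128, -0.292, 0.002]
contact_force: [-0.2, -1.9, -0.3]
opening: 0.0855
```

>>> carry_out(series=[[0,0,0,0,0,0,0.3],[0,0,0,0,0,0,0.3],[0,0,0,0,0,0,0.3],[0,0,0,0,0,0,0.3],[0,0,0,0,0,0,0.3],[0,0,0,0,0,0,0.3],[0,0,0,0,0,0,0.3],[0,0,0,0,0,0,0.3]])

```text
t: 4.9
tool_pos: [0.4625, -0.1122, 0.0066]
tool_rot: [3.127, -0.29, 0.006]
contact_force: [-1.1, 1.3, 9.1]
opening: 0.0257
```

```bash
python3 st.py
python3 - <<'E'
from h import *
for n in("top","scene"): cv2.imwrite(f"pics/{n}1.png",cv2.convertScaleAbs(ctrl.get_image(n)["frame"],alpha=1.8))
E
```

```text
t 4.9 pos [ 0.4625 -0.1122  0.0066] xang -0.1851 zaxis [ 0.004  -0.0011 -1.    ] F [-1.1  1.3  9.1] open 0.0257 q [-0.39 -0.09  2.11  0.    1.12  1.36]
```

View pics/scene1.png

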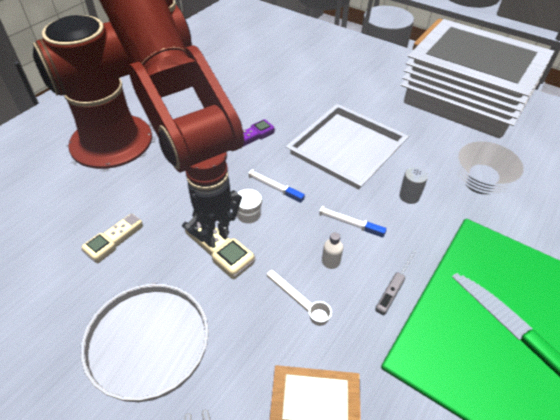

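Run:
```python
import cv2
a=cv2.imread("pics/scene1.png")[170:290,150:310]; b=cv2.imread("pics/top1.png")[190:310,250:410]
import numpy as np
cv2.imwrite("pics/c1.png",cv2.resize(np.hstack([a,b]),(800,300),interpolation=cv2.INTER_CUBIC))
```

```text
(no output)
```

View pics/c1.png

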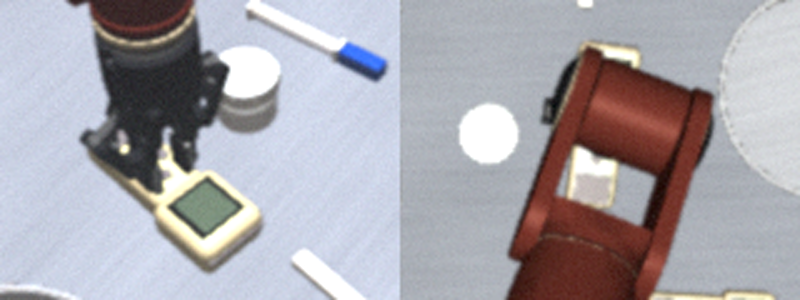

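Run:
```python
from h import *
d=ctrl.get_image("scene")
for z in (0,.0066,.02,.034,.05): print(z,proj(d,[[.4625,-.1122,z]]).round(1), proj(d,[[.4625+.013*np.sin(.185),-.1122+.013*np.cos(.185),z],[.4625-.013*np.sin(.185),-.1122-.013*np.cos(.185),z]]).round(1).tolist())
f=cv2.convertScaleAbs(d["frame"],alpha=2.2)[170:290,160:280]
cv2.imwrite("pics/c2.png",cv2.resize(f,(600,600),interpolation=cv2.INTER_CUBIC))
for n in ("meter",):
    for L in ctrl.trace(d,n): print(L["p"],L["rect"])
```

```text
0 [[218.4 250. ]] [[223.1, 246.6], [213.7, 253.4]]
0.0066 [[218.2 248.1]] [[222.9, 244.7], [213.4, 251.5]]
0.02 [[217.6 244.3]] [[222.3, 240.9], [212.8, 247.7]]
0.034 [[217.  240.2]] [[221.8, 236.8], [212.1, 243.7]]
0.05 [[216.3 235.5]] [[221.1, 232.0], [211.3, 238.9]]
0.83 [0.4387, 0.2914, 0.0445, 0.0569]
0.68 [0.3309, 0.5329, 0.123, 0.1283]
0.67 [0.1493, 0.506, 0.1011, 0.1152]
```

View pics/c2.png

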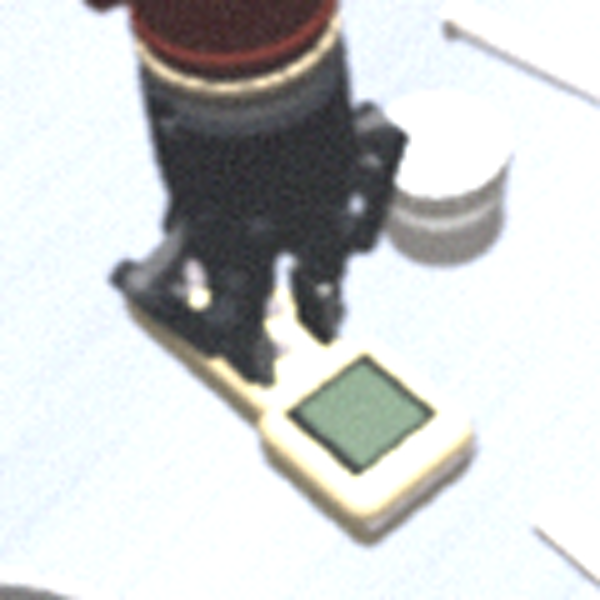

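>>> carry_out(series=[[0,0,0,0,0,0,1],[0,0,0,0,0,0,1],[0,0,0,0,0,0,1],[0,0,0,0,0,0,1],[0,0,0,0,0,0,1],[0,0,0,0,0,0,1],[0,0,0,0,0,0,1]])

```text
t: 5.8
tool_pos: [0.4602, -0.1116, 0.004]
tool_rot: [-3.128, 0.291, 0.0]
contact_force: [-0.3, -0.8, -0.1]
opening: 0.085
```

```bash
python3 st.py
python3 - <<'E'
from h import *
d=ctrl.get_image("scene")
f=cv2.convertScaleAbs(d["frame"],alpha=2.2)[170:290,160:280]
cv2.imwrite("pics/c3.png",cv2.resize(f,(600,600),interpolation=cv2.INTER_CUBIC))
E
```

```text
t 5.8 pos [ 0.4602 -0.1116  0.004 ] xang -0.1852 zaxis [-2.e-04  1.e-04 -1.e+00] F [-0.3 -0.8 -0.1] open 0.085 q [-0.4  -0.09  2.12  0.    1.12  1.36]
```

View pics/c3.png

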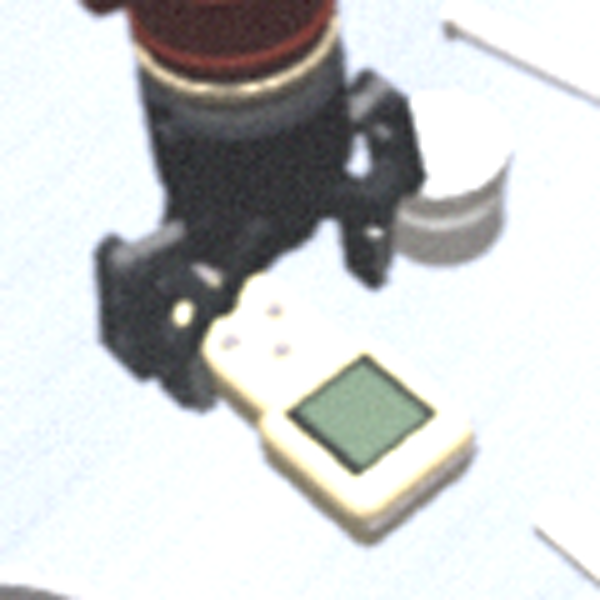

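>>> carry_out(series=[[0,0,0.8,0,0,0,1],[0,0,0.8,0,0,0,0],[0,0,0.4,0,0,0,0],[0,0,0,0,0,0,0],[0,0,0,0,0,0,0],[0,0,0,0,0,0,0],[0,0,0,0,0,0,0],[0,0,0,0,0,0,0],[0,0,0,0,0,0,0]])

```text
t: 6.75
tool_pos: [0.46, -0.1115, 0.0537]
tool_rot: [-3.128, 0.29, 0.001]
contact_force: [-0.6, -0.4, 0.2]
opening: 0.0001
```

```bash
python3 st.py
python3 - <<'E'
from h import *
d=ctrl.get_image("scene")
for s in(-1,1):
  for w in (.043,.057):
    for z in (.004,.017,.034): 
        a=-.1852; X=np.array([.4602,-.1116])+s*w*np.array([-np.sin(a),np.cos(a)])
        print("open",s,w,z,[((proj(d,[[X[0]+e*np.cos(a),X[1]+e*np.sin(a),z]])[0]-[160,170])*5).round(0).tolist() for e in(-.011,.011)])
o=ctrl.get_obs()["tool_pos"]; print(o)
for z in (0,.02,.04): print("shut",z,((proj(d,[o+[0,0,z]])-[160,170])*5).round(0))
f=cv2.convertScaleAbs(d["frame"],alpha=2.2)[170:290,160:280]
cv2.imwrite("pics/c4.png",cv2.resize(f,(600,600),interpolation=cv2.INTER_CUBIC))
E
```

```text
t 6.75 pos [ 0.46   -0.1115  0.0537] xang -0.1852 zaxis [-7.e-04  3.e-04 -1.e+00] F [-0.6 -0.4  0.2] open 0.0001 q [-0.4  -0.17  2.09  0.    1.22  1.36]
open -1 0.043 0.004 [[192.0, 433.0], [225.0, 464.0]]
open -1 0.043 0.017 [[188.0, 415.0], [221.0, 446.0]]
open -1 0.043 0.034 [[183.0, 390.0], [217.0, 421.0]]
open -1 0.057 0.004 [[166.0, 452.0], [198.0, 483.0]]
open -1 0.057 0.017 [[161.0, 434.0], [194.0, 465.0]]
open -1 0.057 0.034 [[156.0, 409.0], [189.0, 441.0]]
open 1 0.043 0.004 [[348.0, 321.0], [381.0, 350.0]]
open 1 0.043 0.017 [[346.0, 303.0], [379.0, 331.0]]
open 1 0.043 0.034 [[343.0, 278.0], [377.0, 306.0]]
open 1 0.057 0.004 [[372.0, 304.0], [405.0, 332.0]]
open 1 0.057 0.017 [[370.0, 285.0], [404.0, 314.0]]
open 1 0.057 0.034 [[368.0, 260.0], [402.0, 289.0]]
[ 0.4601347  -0.11152902  0.05381092]
shut 0 [[277. 318.]]
shut 0.02 [[272. 287.]]
shut 0.04 [[268. 255.]]
```

View pics/c4.png

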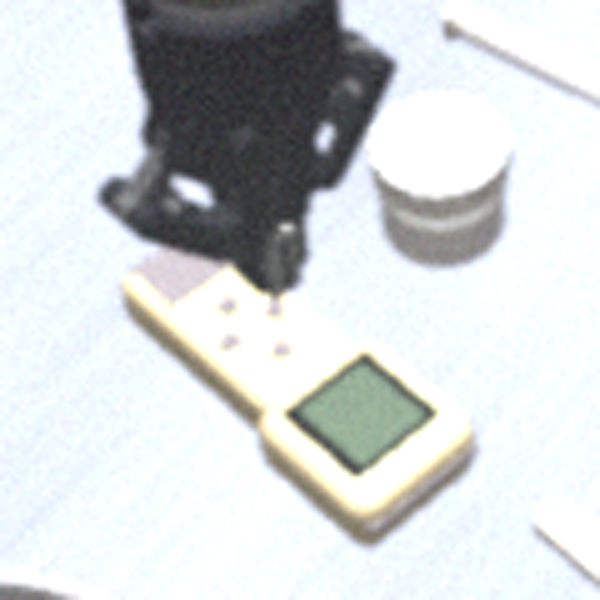

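>>> carry_out(series=[[0,0,0,0,0,0,1],[0,0,0,0,0,0,1],[0,0,0,0,0,0,1],[0,0,0,0,0,0,1],[0,0,-0.6,0,0,0,1],[0,0,-0.6,0,0,0,1],[0,0,-0.6,0,0,0,1],[0,0,-0.4,0,0,0,1],[0,0,-0.2,0,0,0,1],[0,0,-0.2,0,0,0,1],[0,0,0,0,0,0,1]])

```text
t: 7.9
tool_pos: [0.4601, -0.1115, -0.0112]
tool_rot: [-3.128, 0.291, 0.001]
contact_force: [0.0, -1.2, 0.1]
opening: 0.0854
```

>>> carry_out(series=[[0,0,0,0,0,0,0.4],[0,0,0,0,0,0,0.4],[0,0,0,0,0,0,0.4],[0,0,0,0,0,0,0.4],[0,0,0,0,0,0,0.4],[0,0,0,0,0,0,0.4]])

```text
t: 8.5
tool_pos: [0.4611, -0.1118, -0.01]
tool_rot: [3.128, -0.291, 0.002]
contact_force: [-0.7, 0.3, 5.1]
opening: 0.0486
```

```bash
python3 st.py
python3 - <<'E'
from h import *
d=ctrl.get_image("scene")
f=cv2.convertScaleAbs(d["frame"],alpha=2.2)[170:290,160:280]
cv2.imwrite("pics/c5.png",cv2.resize(f,(600,600),interpolation=cv2.INTER_CUBIC))
E
```

```text
t 8.5 pos [ 0.4611 -0.1118 -0.01  ] xang -0.1853 zaxis [ 1.5e-03 -4.0e-04 -1.0e+00] F [-0.7  0.3  5.1] open 0.0486 q [-0.4  -0.06  2.12  0.    1.08  1.36]
```

View pics/c5.png

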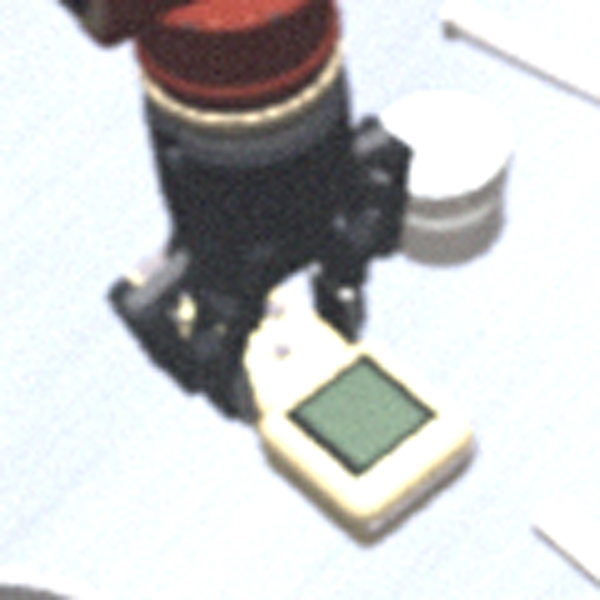

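>>> carry_out(series=[[0,0,0,0,0,0,0.3],[0,0,0.2,0,0,0,0.3],[0,0,0.4,0,0,0,0.3],[0,0,0.6,0,0,0,0.3],[0,0,0.8,0,0,0,0.3],[0,0,0.8,0,0,0,0.3],[0,0,0.6,0,0,0,0.3],[0,0,0.2,0,0,0,0.3],[0,0,0,0,0,0,0.3]])

```text
t: 9.45
tool_pos: [0.4605, -0.1117, 0.0797]
tool_rot: [3.128, -0.29, 0.002]
contact_force: [0.1, -0.3, -2.1]
opening: 0.0485
```

```bash
python3 st.py
python3 - <<'E'
from h import *
d=ctrl.get_image("scene")
f=cv2.convertScaleAbs(d["frame"],alpha=2.2)[130:290,140:300]
cv2.imwrite("pics/c6.png",cv2.resize(f,(600,600),interpolation=cv2.INTER_CUBIC))
E
```

```text
t 9.45 pos [ 0.4605 -0.1117  0.0797] xang -0.1852 zaxis [ 1.2e-03 -6.0e-04 -1.0e+00] F [ 0.1 -0.3 -2.1] open 0.0485 q [-0.4  -0.21  2.08 -0.    1.27  1.36]
```

View pics/c6.png

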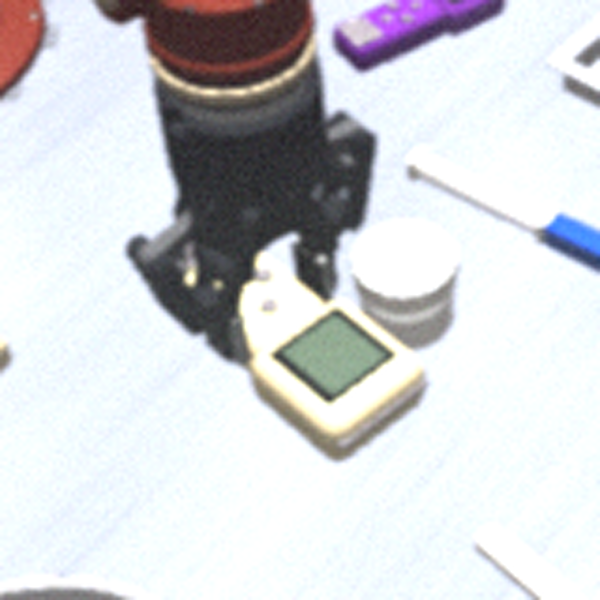

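>>> carry_out(series=[[0.14,0.5,0,0,0,0.07,0.3],[0.14,0.95,0,0,0,0.07,0.3],[0.14,0.95,0,0,0,0.07,0.3],[0.14,0.95,0,0,0,0.07,0.3],[0.14,0.95,0,0,0,0.07,0.3],[0.14,0.95,0,0,0,0.07,0.3],[0.14,0.95,0,0,0,0.07,0.3],[0.14,0.95,0,0,0,0.07,0.3],[0.14,0.95,0,0,0,0.07,0.3],[0.14,0.95,0,0,0,0.07,0.3]])

```text
t: 10.5
tool_pos: [0.4942, 0.1165, 0.0777]
tool_rot: [-3.136, 0.179, 0.004]
contact_force: [1.3, -0.2, -3.2]
opening: 0.0486
```

>>> carry_out(series=[[0.14,0.95,0,0,0,0.07,0.3],[0.14,0.95,0,0,0,0.07,0.3],[0.14,0.95,0,0,0,0.07,0.3],[0.14,0.95,0,0,0,0.07,0.3],[0.14,0.95,0,0,0,0.07,0.3],[0.14,0.95,0,0,0,0.07,0.3],[0.14,0.6,0,0,0,0.08,0.3],[0.06,0.5,0,0,0,0.05,0.3],[0,0,0,0,0,0,0.3],[0,0,0,0,0,0,0.3]])

```text
t: 11.5
tool_pos: [0.521, 0.2843, 0.0787]
tool_rot: [3.139, -0.094, -0.001]
contact_force: [0.5, -0.1, -2.7]
opening: 0.0487
```

```bash
python3 st.py
python3 - <<'E'
from h import *
for n in ("scene","top"):
    d=ctrl.get_image(n); cv2.imwrite(f"pics/d1{n}.png",cv2.convertScaleAbs(d["frame"],alpha=2))
E
```

```text
t 11.5 pos [0.521  0.2843 0.0787] xang -0.0601 zaxis [-9.e-04 -8.e-04 -1.e+00] F [ 0.5 -0.1 -2.7] open 0.0487 q [ 0.37  0.09  1.79 -0.    1.26  2.01]
```

View pics/d1scene.png

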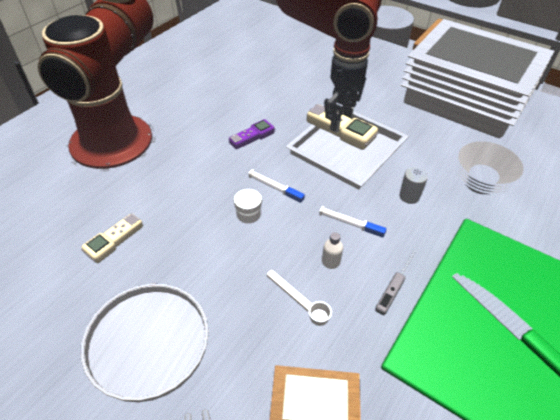

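View pics/d1top.png

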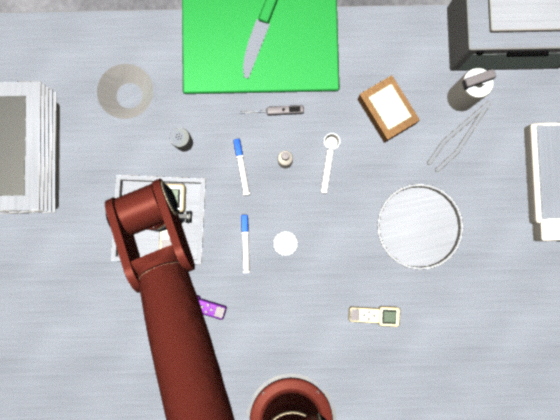

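>>> carry_out(series=[[0,0,-0.7,0,0,0,0.3],[0,0,-0.8,0,0,0,0.3],[0,0,-0.8,0,0,0,0.3],[0,0,-0.6,0,0,0,0.3],[0,0,-0.3,0,0,0,0.3],[0,0,-0.1,0,0,0,0.3],[0,0,0,0,0,0,0.3],[0,0,0,0,0,0,0.3]])

```text
t: 12.4
tool_pos: [0.5222, 0.285, -0.0023]
tool_rot: [-3.139, 0.095, -0.003]
contact_force: [-0.4, 0.8, -3.2]
opening: 0.0489
```

>>> carry_out(series=[[0,0,-0.04,0,0,0,0.3],[0,0,-0.04,0,0,0,0.3],[0,0,0,0,0,0,0.3]])

```text
t: 12.7
tool_pos: [0.5214, 0.2847, -0.0052]
tool_rot: [-3.14, 0.094, -0.0]
contact_force: [-0.3, 0.2, -2.2]
opening: 0.0487
```

>>> carry_out(series=[[0,0,-0.04,0,0,0,0.3],[0,0,-0.02,0,0,0,0.3],[0,0,0,0,0,0,0.3]])

```text
t: 13.0
tool_pos: [0.5213, 0.2847, -0.0068]
tool_rot: [-3.14, 0.095, -0.0]
contact_force: [0.1, -0.9, -2.0]
opening: 0.0484
```

>>> carry_out(series=[[0,0,-0.03,0,0,0,0.3],[0,0,0,0,0,0,0.3]])

```text
t: 13.2
tool_pos: [0.5213, 0.2847, -0.0069]
tool_rot: [3.14, -0.094, -0.0]
contact_force: [-4.2, -2.1, 4.2]
opening: 0.0485
```

>>> carry_out(series=[[0,0,-0.04,0,0,0,0.3],[0,0,0,0,0,0,0.3]])

```text
t: 13.4
tool_pos: [0.5214, 0.2847, -0.007]
tool_rot: [3.14, -0.094, -0.001]
contact_force: [-7.1, -4.4, 10.8]
opening: 0.0485
```

>>> carry_out(series=[[0,0,0.05,0,0,0,0.3],[0,0,0,0,0,0,0.62],[0,0,0,0,0,0,0.7],[0,0,0,0,0,0,0.7],[0,0,0,0,0,0,0.7],[0,0,0.2,0,0,0,0.7],[0,0,0.4,0,0,0,0.7],[0,0,0.8,0,0,0,0.7],[0,0,0.9,0,0,0,0.7],[0,0,0.9,0,0,0,0.7],[0,0,0.5,0,0,0,0.7]])

```text
t: 14.5
tool_pos: [0.5228, 0.2853, 0.0885]
tool_rot: [-3.138, 0.094, -0.006]
contact_force: [0.5, 0.0, -0.6]
opening: 0.0597
```

```bash
python3 st.py
python3 - <<'E'
from h import *
d=ctrl.get_image("scene")
f=cv2.convertScaleAbs(d["frame"],alpha=2)[60:220,260:420]
cv2.imwrite("pics/d2.png",cv2.resize(f,(600,600),interpolation=cv2.INTER_CUBIC))
E
```

```text
t 14.5 pos [0.5228 0.2853 0.0885] xang -0.0602 zaxis [ 0.0042  0.0017 -1.    ] F [ 0.5  0.  -0.6] open 0.0597 q [0.37 0.08 1.79 0.   1.27 2.01]
```

View pics/d2.png

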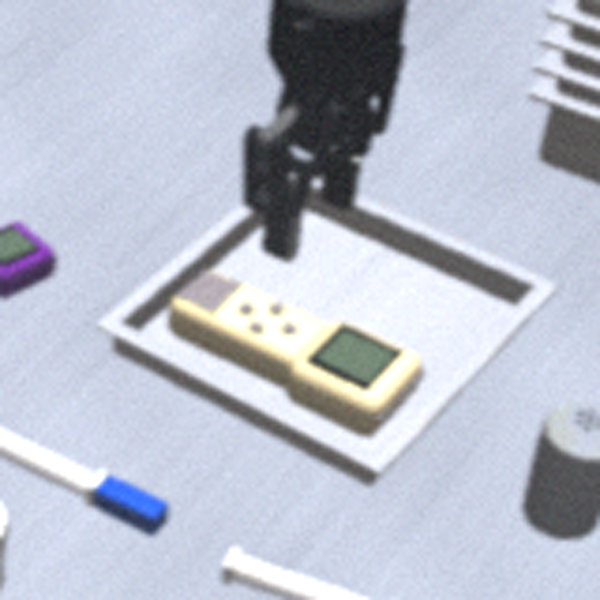

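>>> carry_out(series=[[-0.33,-0.87,0,0,0,0.11,0.5],[-0.33,-0.87,0,0,0,0.11,0.5],[-0.33,-0.87,0,0,0,0.11,0.5],[-0.33,-0.87,0,0,0,0.11,0.5],[-0.33,-0.87,0,0,0,0.11,0.5],[-0.33,-0.87,0,0,0,0.11,0.5],[-0.33,-0.87,0,0,0,0.11,0.5],[-0.33,-0.87,0,0,0,0.11,0.5],[0,0,-0.6,0,0,0,0.5],[0,0,-0.6,0,0,0,0.5],[0,0,0,0,0,0,0.5],[0,0,0,0,0,0,0.5]])

```text
t: 15.75
tool_pos: [0.4548, 0.1106, 0.0547]
tool_rot: [3.141, 0.044, -0.002]
contact_force: [0.5, -0.4, -0.5]
opening: 0.0424
```

```bash
python3 st.py
python3 - <<'E'
from h import *
d=ctrl.get_image("scene")
f=cv2.convertScaleAbs(d["frame"],alpha=2)[110:230,220:340]
cv2.imwrite("pics/e1.png",cv2.resize(f,(600,600),interpolation=cv2.INTER_CUBIC))
E
```

```text
t 15.75 pos [0.4548 0.1106 0.0547] xang 0.0279 zaxis [-1.2e-03 -1.0e-04 -1.0e+00] F [ 0.5 -0.4 -0.5] open 0.0424 q [ 0.08 -0.18  2.1   0.    1.22  1.62]
```

View pics/e1.png

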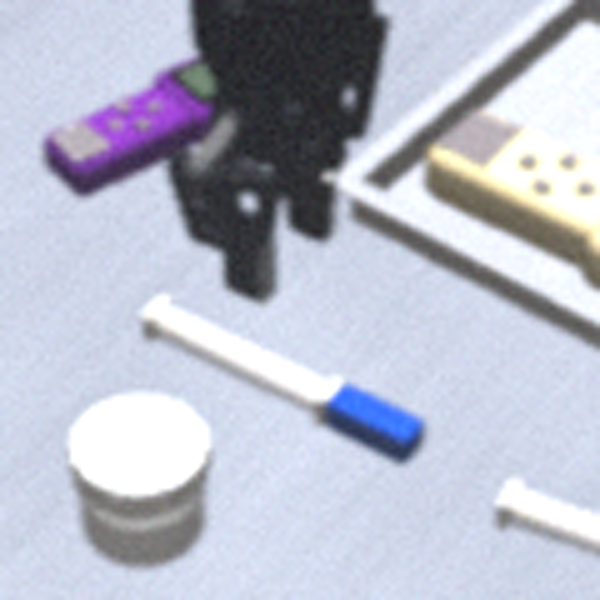

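>>> carry_out(series=[[0.03,0,-0.6,0,0,0,0.5],[0,0,-0.7,0,0,0,0.5],[0,0,-0.7,0,0,0,0.5],[0,0,-0.3,0,0,0,0.5],[0,0,-0.2,0,0,0,0.5],[0,0,0,0,0,0,0.5],[0,0,0,0,0,0,0.5]])

```text
t: 16.5
tool_pos: [0.4569, 0.1108, -0.0065]
tool_rot: [-3.141, -0.044, -0.002]
contact_force: [0.2, -0.6, 0.2]
opening: 0.0427
```

>>> carry_out(series=[[0,0,-0.08,0,0,0,0.5],[0,0,-0.08,0,0,0,0.5],[0,0,0,0,0,0,0.3],[0,0,0,0,0,0,0.3],[0,0,0,0,0,0,0.3]], grip_force=30)

```text
t: 17.0
tool_pos: [0.4561, 0.1107, -0.0113]
tool_rot: [-3.141, -0.044, -0.0]
contact_force: [0.5, 0.4, -0.5]
opening: 0.0256
```

>>> carry_out(series=[[0,0,0,0,0,0,0.1],[0,0,0,0,0,0,0.1],[0,0,0,0,0,0,0.1],[0,0,0,0,0,0,0.1]])

```text
t: 17.4
tool_pos: [0.4563, 0.1107, -0.0112]
tool_rot: [-3.141, -0.044, -0.001]
contact_force: [0.4, 0.3, 2.5]
opening: 0.0165
```

```bash
python3 st.py
python3 - <<'E'
from h import *
d=ctrl.get_image("scene")
f=cv2.convertScaleAbs(d["frame"],alpha=2)[110:230,220:340]
cv2.imwrite("pics/e2.png",cv2.resize(f,(600,600),interpolation=cv2.INTER_CUBIC))
E
```

```text
t 17.4 pos [ 0.4563  0.1107 -0.0112] xang 0.0278 zaxis [ 6.e-04  1.e-04 -1.e+00] F [0.4 0.3 2.5] open 0.0165 q [ 0.08 -0.07  2.13  0.    1.08  1.62]
```

View pics/e2.png

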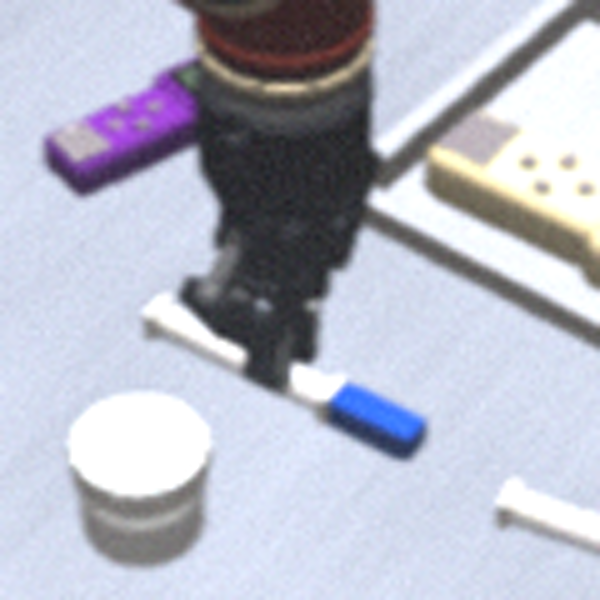

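>>> carry_out(series=[[0,0,0.2,0,0,0,0.1],[0,0,0.5,0,0,0,0.1],[0,0,0.8,0,0,0,0.1],[0,0,0.8,0,0,0,0.1],[0,0,0.8,0,0,0,0.1],[0,0,0.5,0,0,0,0.1],[0.22,0.4,0,0,0,-0.07,0.1],[0.22,0.8,0,0,0,-0.07,0.1]])

```text
t: 18.25
tool_pos: [0.4675, 0.1408, 0.0788]
tool_rot: [-3.142, -0.018, -0.001]
contact_force: [0.2, 0.6, -0.7]
opening: 0.0163
```

>>> carry_out(series=[[0.22,0.95,0,0,0,-0.07,0.1],[0.22,0.95,0,0,0,-0.07,0.1],[0.22,0.95,0,0,0,-0.07,0.1],[0.22,0.95,0,0,0,-0.07,0.1],[0.22,0.95,0,0,0,-0.07,0.1],[0.22,0.95,0,0,0,-0.07,0.1],[0.22,0.95,0,0,0,-0.07,0.1],[0.22,0.95,0,0,0,-0.07,0.1],[0.22,0.95,0,0,0,-0.07,0.1],[0.22,0.95,0,0,0,-0.07,0.1],[0.22,0.95,0,0,0,-0.07,0.1],[0,0,0,0,0,0,0.1]])

```text
t: 19.45
tool_pos: [0.5271, 0.4046, 0.0771]
tool_rot: [-3.14, 0.096, 0.002]
contact_force: [0.0, 0.2, -0.1]
opening: 0.017
```

>>> carry_out(series=[[0.02,0.07,0,0,0,0.03,0.1],[0,0,0,0,0,0,0.1]])

```text
t: 19.65
tool_pos: [0.5275, 0.4033, 0.0775]
tool_rot: [3.139, -0.095, -0.002]
contact_force: [0.0, 0.3, -0.4]
opening: 0.0169
```

```bash
python3 st.py
python3 - <<'E'
from h import *
d=ctrl.get_image("scene")
f=cv2.convertScaleAbs(d["frame"],alpha=2)[60:220,260:420]
cv2.imwrite("pics/e3.png",cv2.resize(f,(600,600),interpolation=cv2.INTER_CUBIC))
E
```

```text
t 19.65 pos [0.5275 0.4033 0.0775] xang -0.0603 zaxis [-0.0015 -0.001  -1.    ] F [ 0.   0.3 -0.4] open 0.0169 q [ 0.54  0.25  1.62 -0.    1.28  2.17]
```

View pics/e3.png

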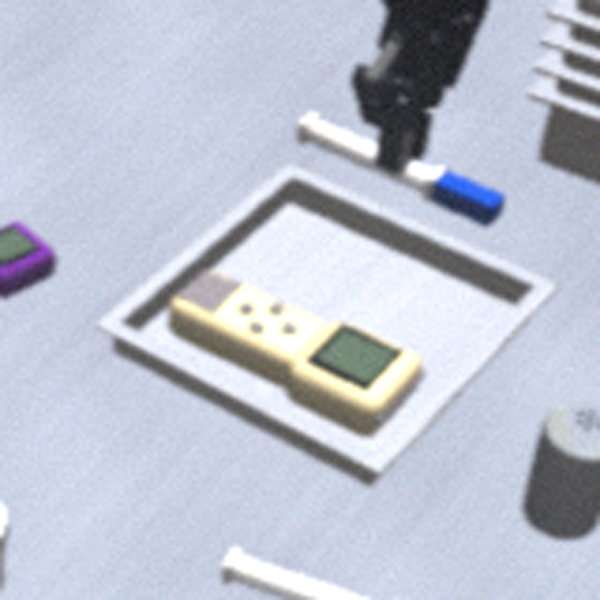

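>>> carry_out(series=[[0,0,-0.6,0,0,0,0.1],[0,0,-0.8,0,0,0,0.1],[0,0,-0.8,0,0,0,0.1],[0,0,-0.6,0,0,0,0.1],[0,0,-0.3,0,0,0,0.1],[0,0,-0.1,0,0,0,0.1],[0,0,0,0,0,0,0.1],[0,0,0,0,0,0,0.1]])

```text
t: 20.5
tool_pos: [0.5289, 0.4041, -0.0003]
tool_rot: [-3.139, 0.095, -0.003]
contact_force: [0.1, 0.3, -0.2]
opening: 0.0167
```

>>> carry_out(series=[[0,0,-0.04,0,0,0,0.1],[0,0,-0.04,0,0,0,0.1],[0,0,0,0,0,0,0.1],[0,0,0,0,0,0,0.1]])

```text
t: 20.9
tool_pos: [0.5281, 0.4037, -0.0033]
tool_rot: [-3.14, 0.094, -0.0]
contact_force: [-0.6, 0.7, -0.4]
opening: 0.0169
```

>>> carry_out(series=[[0,0,-0.04,0,0,0,0.1],[0,0,-0.02,0,0,0,0.1],[0,0,0,0,0,0,0.1]])

```text
t: 21.2
tool_pos: [0.5279, 0.4036, -0.0051]
tool_rot: [3.14, -0.095, -0.0]
contact_force: [0.1, -0.1, 0.4]
opening: 0.0168
```

>>> carry_out(series=[[0,0,-0.04,0,0,0,0.1],[0,0,-0.04,0,0,0,0.1],[0,0,0,0,0,0,0.1]])

```text
t: 21.5
tool_pos: [0.5279, 0.4036, -0.0072]
tool_rot: [3.14, -0.094, -0.001]
contact_force: [0.1, 1.1, -0.1]
opening: 0.0165
```

>>> carry_out(series=[[0,0,-0.03,0,0,0,0.1],[0,0,0,0,0,0,0.1]])

```text
t: 21.7
tool_pos: [0.528, 0.4036, -0.0078]
tool_rot: [3.14, -0.095, -0.0]
contact_force: [-0.5, -0.1, -0.1]
opening: 0.0165
```

>>> carry_out(series=[[0,0,-0.03,0,0,0,0.1],[0,0,0,0,0,0,0.1]])

```text
t: 21.9
tool_pos: [0.5282, 0.4037, -0.0081]
tool_rot: [-3.14, 0.095, -0.0]
contact_force: [-0.4, -0.6, 1.8]
opening: 0.0166
```

>>> carry_out(series=[[0,0,0,0,0,0,0.25],[0,0,0,0,0,0,0.35],[0,0,0,0,0,0,0.35],[0,0,0,0,0,0,0.35],[0,0,0.2,0,0,0,0.35],[0,0,0.4,0,0,0,0.35],[0,0,0.8,0,0,0,0.35],[0,0,0.9,0,0,0,0.35],[0,0,0.9,0,0,0,0.35],[0,0,0.5,0,0,0,0.35]])

```text
t: 22.9
tool_pos: [0.5295, 0.4045, 0.0878]
tool_rot: [-3.138, 0.095, -0.006]
contact_force: [0.3, 0.4, 0.4]
opening: 0.0295
```

```bash
python3 st.py
python3 - <<'E'
from h import *
d=ctrl.get_image("scene")
f=cv2.convertScaleAbs(d["frame"],alpha=2)[60:220,260:420]
cv2.imwrite("pics/e4.png",cv2.resize(f,(600,600),interpolation=cv2.INTER_CUBIC))
E
```

```text
t 22.9 pos [0.5295 0.4045 0.0878] xang -0.0602 zaxis [ 0.0039  0.0024 -1.    ] F [0.3 0.4 0.4] open 0.0295 q [0.54 0.24 1.61 0.   1.29 2.17]
```

View pics/e4.png

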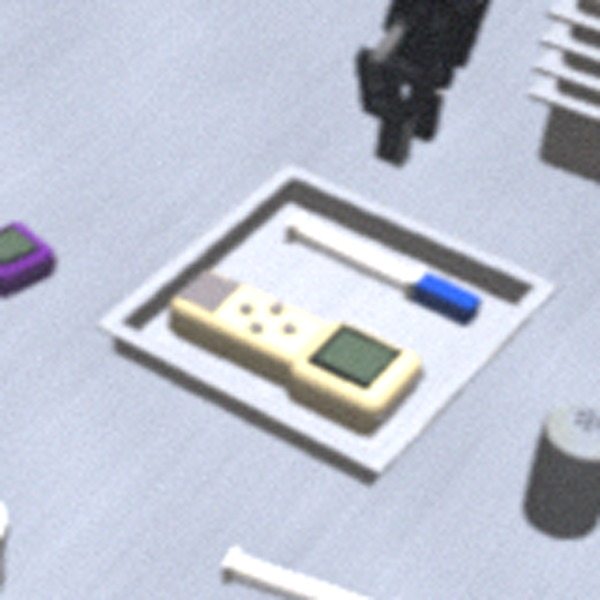

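>>> carry_out(series=[[0.43,-0.96,0,0,0,0.19,0.5],[0.43,-0.96,0,0,0,0.19,0.5],[0.43,-0.96,0,0,0,0.19,0.5],[0.43,-0.96,0,0,0,0.19,0.5],[0.43,-0.96,0,0,0,0.19,0.5],[0.43,-0.96,0,0,0,0.19,0.5],[0.43,-0.96,0,0,0,0.19,0.5],[0.43,-0.96,0,0,0,0.19,0.5],[0.43,-0.96,0,0,0,0.19,0.5],[0.43,-0.96,0,0,0,0.19,0.5],[0.43,-0.96,0,0,0,0.19,0.5],[0.43,-0.96,0,0,0,0.19,0.5]])

```text
t: 24.15
tool_pos: [0.6569, 0.1146, 0.0833]
tool_rot: [-3.13, -0.264, 0.002]
contact_force: [0.1, -0.1, 0.5]
opening: 0.0428
```

>>> carry_out(series=[[0,0,-0.6,0,0,0,0.5],[0,0,-0.6,0,0,0,0.5],[0,0,0,0,0,0,0.5],[0,0,0,0,0,0,0.5]])

```text
t: 24.55
tool_pos: [0.6555, 0.1166, 0.0523]
tool_rot: [-3.13, -0.265, 0.005]
contact_force: [-0.8, 0.6, 0.2]
opening: 0.0428
```

```bash
python3 st.py
python3 - <<'E'
from h import *
d=ctrl.get_image("scene")
f=cv2.convertScaleAbs(d["frame"],alpha=2)[140:260,290:410]
cv2.imwrite("pics/f1.png",cv2.resize(f,(600,600),interpolation=cv2.INTER_CUBIC))
E
```

```text
t 24.55 pos [0.6555 0.1166 0.0523] xang 0.1689 zaxis [-0.0031 -0.     -1.    ] F [-0.8  0.6  0.2] open 0.0428 q [0.06 0.28 1.63 0.   1.24 1.47]
```

View pics/f1.png

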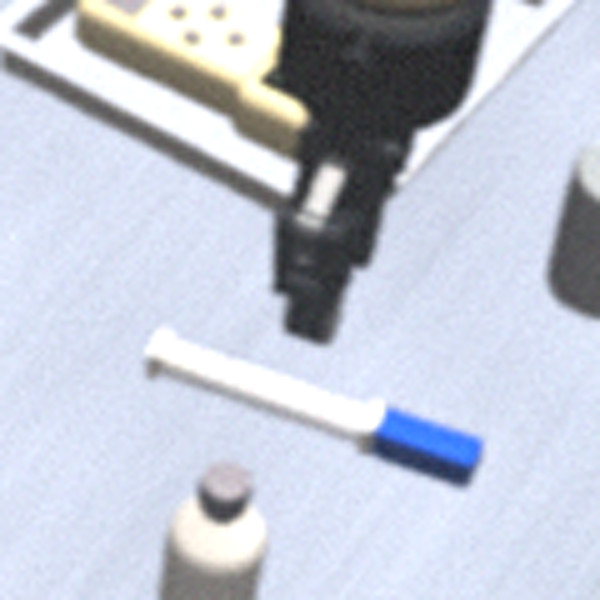

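>>> carry_out(series=[[0.06,0,-0.6,0,0,0,0.5],[0,0,-0.7,0,0,0,0.5],[0,0,-0.6,0,0,0,0.5],[0,0,-0.3,0,0,0,0.5],[0,0,-0.1,0,0,0,0.5],[0,0,0,0,0,0,0.5],[0,0,0,0,0,0,0.5]])

```text
t: 25.3
tool_pos: [0.6591, 0.1157, -0.0027]
tool_rot: [3.131, 0.263, 0.002]
contact_force: [0.0, 0.4, 0.1]
opening: 0.0425
```

>>> carry_out(series=[[0,0.03,-0.16,0,0,0,0.5],[0,0,-0.12,0,0,0,0.5],[0,0,0,0,0,0,0.5],[0,0,0,0,0,0,0.3],[0,0,0,0,0,0,0.3],[0,0,0,0,0,0,0.3]])

```text
t: 25.9
tool_pos: [0.6586, 0.1164, -0.0102]
tool_rot: [-3.13, -0.263, -0.0]
contact_force: [-0.5, -0.2, 0.5]
opening: 0.0254
```

>>> carry_out(series=[[0,0,0,0,0,0,0.1],[0,0,0,0,0,0,0.1],[0,0,0,0,0,0,0.1],[0,0,0,0,0,0,0.1]])

```text
t: 26.3
tool_pos: [0.6588, 0.1164, -0.0101]
tool_rot: [-3.131, -0.263, -0.001]
contact_force: [-0.0, 0.2, 1.8]
opening: 0.0163
```

```bash
python3 st.py
python3 - <<'E'
from h import *
d=ctrl.get_image("scene")
f=cv2.convertScaleAbs(d["frame"],alpha=2)[140:260,290:410]
cv2.imwrite("pics/f2.png",cv2.resize(f,(600,600),interpolation=cv2.INTER_CUBIC))
E
```

```text
t 26.3 pos [ 0.6588  0.1164 -0.0101] xang 0.1677 zaxis [ 5.e-04  1.e-04 -1.e+00] F [-0.   0.2  1.8] open 0.0163 q [0.06 0.36 1.64 0.   1.14 1.47]
```

View pics/f2.png

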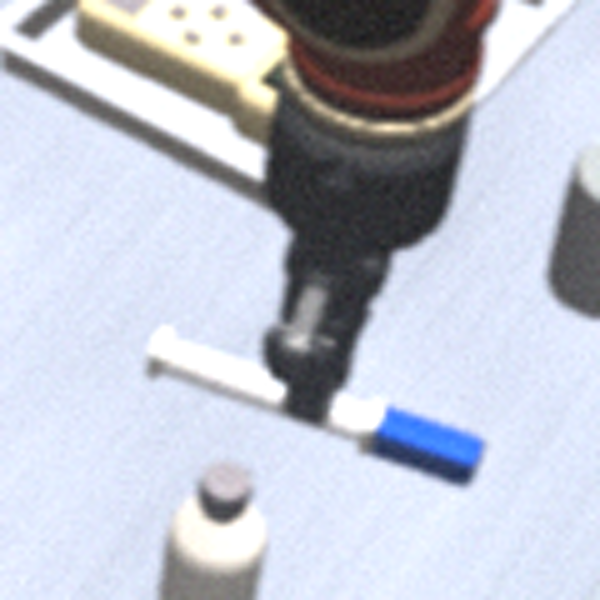

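>>> carry_out(series=[[0,0,0.2,0,0,0,0.1],[0,0,0.5,0,0,0,0.1],[0,0,0.8,0,0,0,0.1],[0,0,0.8,0,0,0,0.1],[0,0,0.8,0,0,0,0.1],[0,0,0.5,0,0,0,0.1],[0,0,0,0,0,0,0.1]])

```text
t: 27.05
tool_pos: [0.6605, 0.1165, 0.083]
tool_rot: [3.13, 0.263, 0.008]
contact_force: [0.8, 0.5, -0.3]
opening: 0.0161
```

>>> carry_out(series=[[-0.48,0.88,0,0,0,-0.21,0.1],[-0.48,0.88,0,0,0,-0.21,0.1],[-0.48,0.88,0,0,0,-0.21,0.1],[-0.48,0.88,0,0,0,-0.21,0.1],[-0.48,0.88,0,0,0,-0.21,0.1],[-0.48,0.88,0,0,0,-0.21,0.1],[-0.48,0.88,0,0,0,-0.21,0.1],[-0.48,0.88,0,0,0,-0.21,0.1],[-0.48,0.88,0,0,0,-0.21,0.1],[-0.48,0.88,0,0,0,-0.21,0.1],[-0.48,0.88,0,0,0,-0.17,0.1],[0,0,0,0,0,0,0.1]])

```text
t: 28.25
tool_pos: [0.5243, 0.3602, 0.0782]
tool_rot: [3.14, -0.088, -0.004]
contact_force: [-0.8, -1.2, -1.0]
opening: 0.0162
```

>>> carry_out(series=[[0,0,0,0,0,0,0.1],[0,0,0,0,0,0,0.1]])

```text
t: 28.45
tool_pos: [0.5266, 0.3576, 0.0789]
tool_rot: [3.139, -0.094, -0.001]
contact_force: [0.0, -0.4, -1.0]
opening: 0.0166
```

```bash
python3 st.py
python3 - <<'E'
from h import *
d=ctrl.get_image("scene")
f=cv2.convertScaleAbs(d["frame"],alpha=2)[60:220,260:420]
cv2.imwrite("pics/f3.png",cv2.resize(f,(600,600),interpolation=cv2.INTER_CUBIC))
E
```

```text
t 28.45 pos [0.5266 0.3576 0.0789] xang -0.0597 zaxis [-7.e-04 -8.e-04 -1.e+00] F [ 0.  -0.4 -1. ] open 0.0166 q [ 0.48  0.19  1.69 -0.    1.27  2.11]
```

View pics/f3.png

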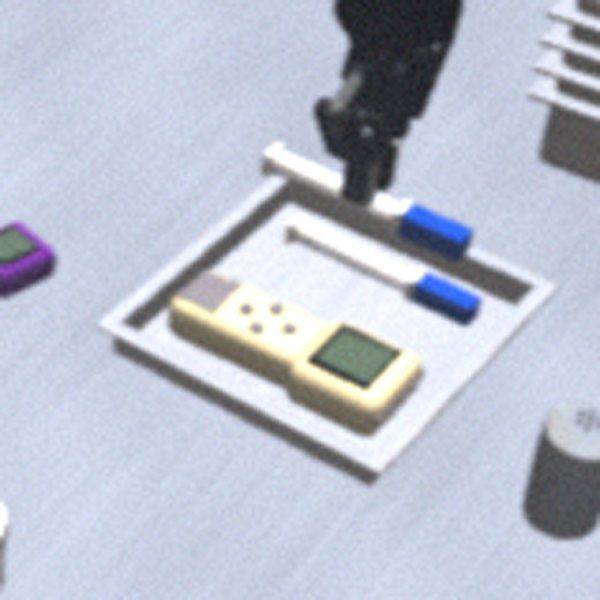

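Run:
```python
from h import *
d=ctrl.get_image("scene")
a=-.0595
for n,L in (("swab_a",ctrl.trace(d,"swab_a")),("meter",ctrl.trace(d,"meter"))):
    for x in L:
        ys,xs=np.nonzero(x["mask"]); w=unproj(d,(xs.mean(),ys.mean()),.012); 
        p,i=fit([(d,x["mask"])],n,(w[0],w[1],-.06),z=.003)
        q=p[:2]-[.5246,.336]; print(n,round(x["p"],2),p.round(3),round(i,2),"pan",(q[0]*np.cos(a)+q[1]*np.sin(a)).round(4),(-q[0]*np.sin(a)+q[1]*np.cos(a)).round(4))
```

```text
swab_a 0.83 [ 0.488  0.466 -0.022] 0.63 pan -0.0445 0.128
swab_a 0.68 [ 0.528  0.406 -0.074] 0.83 pan -0.0004 0.0702
meter 0.74 [ 0.519  0.288 -0.074] 0.83 pan -0.003 -0.0484
meter 0.74 [0.302 0.216 1.533] 0.48 pan -0.2149 -0.1332
meter 0.59 [ 0.278 -0.208  1.316] 0.52 pan -0.2143 -0.5576
```

>>> carry_out(series=[[0,0,-0.6,0,0,0,0.1],[0,0,-0.8,0,0,0,0.1],[0,0,-0.8,0,0,0,0.1],[0,0,-0.6,0,0,0,0.1],[0,0,-0.3,0,0,0,0.1],[0,0,-0.1,0,0,0,0.1],[0,0,0,0,0,0,0.1],[0,0,0,0,0,0,0.1]])

```text
t: 29.45
tool_pos: [0.5274, 0.3588, 0.0007]
tool_rot: [-3.139, 0.093, -0.003]
contact_force: [-0.1, -0.5, 0.2]
opening: 0.0163
```

>>> carry_out(series=[[0,0,-0.04,0,0,0,0.1],[0,0,-0.03,0,0,0,0.1],[0,0,0,0,0,0,0.1],[0,0,0,0,0,0,0.1]])

```text
t: 29.85
tool_pos: [0.5266, 0.3584, -0.002]
tool_rot: [-3.14, 0.093, -0.0]
contact_force: [-0.1, 0.5, -0.3]
opening: 0.0161
```

>>> carry_out(series=[[0,0,-0.04,0,0,0,0.1],[0,0,0,0,0,0,0.1],[0,0,0,0,0,0,0.1]])

```text
t: 30.15
tool_pos: [0.5265, 0.3584, -0.0032]
tool_rot: [3.14, -0.093, -0.0]
contact_force: [0.7, 0.7, -0.4]
opening: 0.0162
```

>>> carry_out(series=[[0,0,-0.04,0,0,0,0.1],[0,0,-0.04,0,0,0,0.1],[0,0,0,0,0,0,0.1],[0,0,0,0,0,0,0.1]])

```text
t: 30.55
tool_pos: [0.5265, 0.3584, -0.0053]
tool_rot: [3.14, -0.093, -0.0]
contact_force: [-0.4, 0.6, 0.2]
opening: 0.0165
```

>>> carry_out(series=[[0,0,-0.04,0,0,0,0.1],[0,0,0,0,0,0,0.1],[0,0,0,0,0,0,0.1]])

```text
t: 30.85
tool_pos: [0.5265, 0.3584, -0.0062]
tool_rot: [3.14, -0.093, -0.0]
contact_force: [0.2, -0.3, 0.2]
opening: 0.0166
```

>>> carry_out(series=[[0,0,-0.03,0,0,0,0.1],[0,0,0,0,0,0,0.1],[0,0,0,0,0,0,0.1]])

```text
t: 31.15
tool_pos: [0.5265, 0.3584, -0.0069]
tool_rot: [3.14, -0.093, -0.0]
contact_force: [1.7, -0.3, -0.5]
opening: 0.0166
```

>>> carry_out(series=[[0,0,-0.03,0,0,0,0.1],[0,0,0,0,0,0,0.1],[0,0,0,0,0,0,0.1]])

```text
t: 31.45
tool_pos: [0.5267, 0.3585, -0.0071]
tool_rot: [-3.14, 0.093, -0.0]
contact_force: [-2.0, -1.6, 4.6]
opening: 0.0167
```

>>> carry_out(series=[[0,0,0,0,0,0,0.25],[0,0,0,0,0,0,0.35],[0,0,0,0,0,0,0.35],[0,0,0,0,0,0,0.35],[0,0,0.2,0,0,0,0.35],[0,0,0.4,0,0,0,0.35],[0,0,0.8,0,0,0,0.35],[0,0,0.9,0,0,0,0.35],[0,0,0.9,0,0,0,0.35],[0,0,0.5,0,0,0,0.35],[0,0,0.4,0,0,0,0.35]])

```text
t: 32.55
tool_pos: [0.5272, 0.3587, 0.0968]
tool_rot: [-3.139, 0.093, -0.003]
contact_force: [-0.1, -0.3, -0.2]
opening: 0.03
```

```bash
python3 st.py
python3 - <<'E'
from h import *
d=ctrl.get_image("scene")
f=cv2.convertScaleAbs(d["frame"],alpha=2)[60:220,260:420]
cv2.imwrite("pics/f4.png",cv2.resize(f,(600,600),interpolation=cv2.INTER_CUBIC))
E
```

```text
t 32.55 pos [0.5272 0.3587 0.0968] xang -0.0592 zaxis [ 0.0019  0.001  -1.    ] F [-0.1 -0.3 -0.2] open 0.03 q [ 0.48  0.17  1.68 -0.    1.3   2.11]
```

View pics/f4.png

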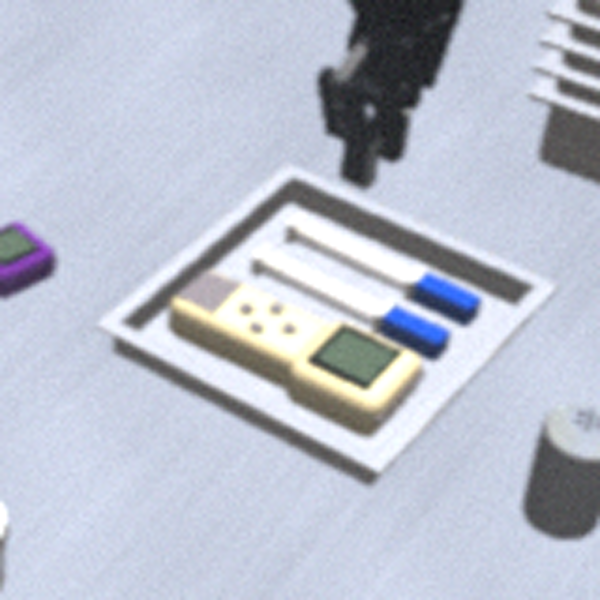

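>>> carry_out(series=[[-0.2,-0.94,0,0,0,-0.08,1],[-0.2,-0.94,0,0,0,-0.08,1],[-0.2,-0.94,0,0,0,-0.08,1],[-0.2,-0.94,0,0,0,-0.08,1],[-0.2,-0.94,0,0,0,-0.08,1],[-0.2,-0.94,0,0,0,-0.08,1],[-0.2,-0.94,0,0,0,-0.08,1],[-0.2,-0.94,0,0,0,-0.08,1],[-0.2,-0.94,0,0,0,-0.08,1],[-0.2,-0.94,0,0,0,-0.08,1],[-0.2,-0.94,0,0,0,-0.08,1],[-0.2,-0.94,0,0,0,-0.08,1]])

```text
t: 33.8
tool_pos: [0.4655, 0.0755, 0.0939]
tool_rot: [3.132, -0.244, -0.003]
contact_force: [-0.1, -0.3, -0.1]
opening: 0.0855
```

>>> carry_out(series=[[-0.2,-0.94,0,0,0,-0.08,1],[-0.2,-0.94,0,0,0,-0.08,1],[-0.12,-0.97,0,0,0,-0.04,1],[0,0,0,0,0,0,1],[0,0,0,0,0,0,1],[0,0,0,0,0,0,1]])

```text
t: 34.4
tool_pos: [0.4534, 0.0058, 0.0945]
tool_rot: [-3.129, 0.274, 0.001]
contact_force: [-0.4, -0.0, -0.4]
opening: 0.0853
```

```bash
python3 st.py
python3 - <<'E'
from h import *
d=ctrl.get_image("scene")
f=cv2.convertScaleAbs(d["frame"],alpha=2)[110:230,190:310]
cv2.imwrite("pics/g1.png",cv2.resize(f,(600,600),interpolation=cv2.INTER_CUBIC))
E
```

```text
t 34.4 pos [0.4534 0.0058 0.0945] xang -0.1746 zaxis [-7.e-04  5.e-04 -1.e+00] F [-0.4 -0.  -0.4] open 0.0853 q [-0.15 -0.28  2.11  0.    1.31  1.59]
```

View pics/g1.png

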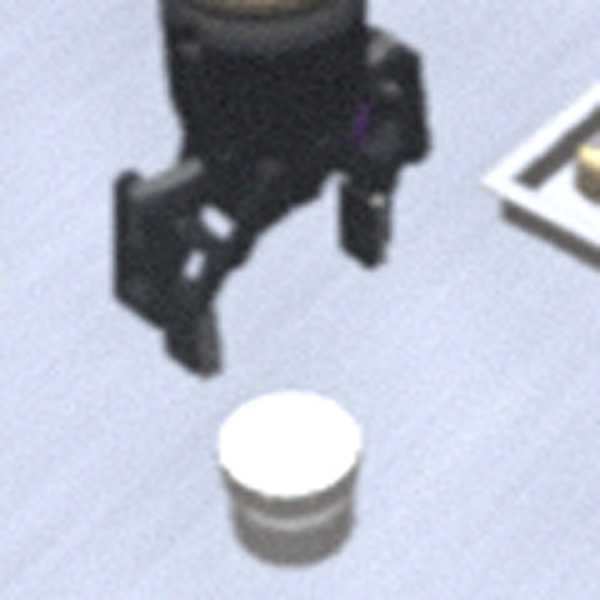

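Descend 0.09 to reported z ≈ 0.004, then close on the lid.

>>> carry_out(series=[[0,-0.04,-0.6,0,0,0,1],[0,0,-0.8,0,0,0,1],[0,0,-0.8,0,0,0,1],[0,0,-0.8,0,0,0,1],[0,0,-0.4,0,0,0,1],[0,0,-0.2,0,0,0,1],[0,0,0,0,0,0,1],[0,0,0,0,0,0,1]], grip_force=40)

```text
t: 35.25
tool_pos: [0.4544, 0.0042, 0.0057]
tool_rot: [3.129, -0.274, 0.002]
contact_force: [-0.0, -0.2, 1.1]
opening: 0.0853
```

>>> carry_out(series=[[0,0,0,0,0,0,0.5],[0,0,0,0,0,0,0.5],[0,0,0,0,0,0,0.5],[0,0,0,0,0,0,0.5],[0,0,0,0,0,0,0.5],[0,0,0,0,0,0,0.5]])

```text
t: 35.85
tool_pos: [0.4547, 0.0039, 0.0061]
tool_rot: [3.129, -0.275, 0.004]
contact_force: [-0.1, -0.1, 5.2]
opening: 0.0584
```

```bash
python3 st.py
python3 - <<'E'
from h import *
d=ctrl.get_image("scene")
f=cv2.convertScaleAbs(d["frame"],alpha=2)[120:240,190:310]
cv2.imwrite("pics/g2.png",cv2.resize(f,(600,600),interpolation=cv2.INTER_CUBIC))
E
```

```text
t 35.85 pos [0.4547 0.0039 0.0061] xang -0.1754 zaxis [ 2.2e-03 -3.0e-04 -1.0e+00] F [-0.1 -0.1  5.2] open 0.0584 q [-0.16 -0.14  2.16  0.    1.12  1.59]
```

View pics/g2.png

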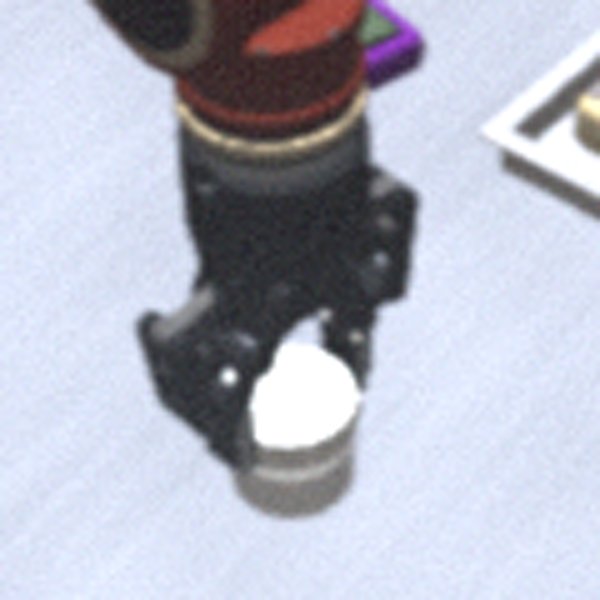

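>>> carry_out(series=[[0,0,0.2,0,0,0,0.5],[0,0,0.5,0,0,0,0.5],[0,0,0.8,0,0,0,0.5],[0,0,0.8,0,0,0,0.5],[0,0,0.5,0,0,0,0.5],[0,0,0.2,0,0,0,0.5],[0,0,0,0,0,0,0.5]])

```text
t: 36.6
tool_pos: [0.4539, 0.0041, 0.0806]
tool_rot: [3.129, -0.275, 0.002]
contact_force: [0.0, 0.3, -0.6]
opening: 0.0589
```

>>> carry_out(series=[[0.08,-0.5,0,0,0,0,0.5],[0.08,-0.96,0,0,0,0,0.5],[0.08,-0.96,0,0,0,0,0.5],[0.08,-0.96,0,0,0,0,0.5],[0.08,-0.96,0,0,0,0,0.5],[0.08,-0.96,0,0,0,0,0.5],[0.08,-0.96,0,0,0,0,0.5],[0.08,-0.96,0,0,0,0,0.5],[0.08,-0.96,0,0,0,0,0.5],[0.08,-0.96,0,0,0,0,0.5],[0.08,-0.96,0,0,0,0,0.5],[0.08,-0.96,0,0,0,0,0.5]])

```text
t: 37.8
tool_pos: [0.4763, -0.2737, 0.0781]
tool_rot: [-3.128, 0.276, 0.004]
contact_force: [0.3, 0.2, -1.1]
opening: 0.0587
```

>>> carry_out(series=[[0.14,-0.96,0,0,0,0,0.5],[0,-0.44,0,0,0,0,0.5],[0,0,0,0,0,0,0.5],[0,0,0,0,0,0,0.5],[0,0,0,0,0,0,0.5]])

```text
t: 38.3
tool_pos: [0.4807, -0.3063, 0.0793]
tool_rot: [-3.129, 0.274, 0.001]
contact_force: [0.3, 0.2, -1.0]
opening: 0.059
```

```bash
python3 st.py
python3 - <<'E'
from h import *
d=ctrl.get_image("scene")
f=cv2.convertScaleAbs(d["frame"],alpha=2)[230:410,60:240]
cv2.imwrite("pics/g3.png",cv2.resize(f,(600,600),interpolation=cv2.INTER_CUBIC))
E
```

```text
t 38.3 pos [ 0.4807 -0.3063  0.0793] xang -0.1744 zaxis [-7.e-04  9.e-04 -1.e+00] F [ 0.3  0.2 -1. ] open 0.059 q [-0.7   0.04  1.85  0.    1.26  1.05]
```

View pics/g3.png

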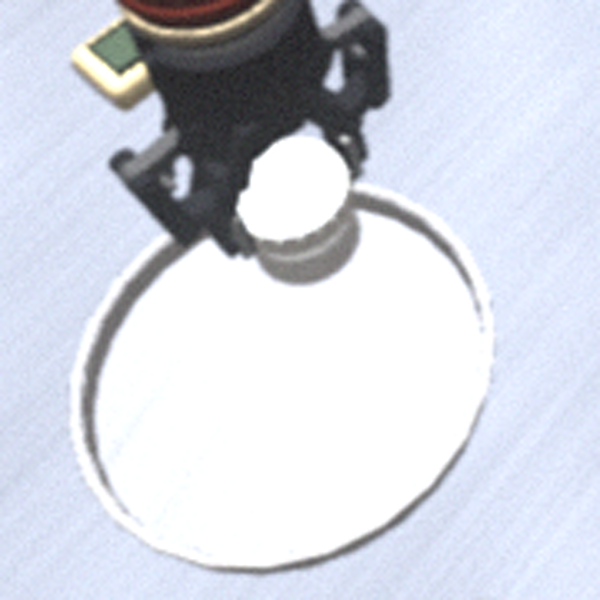

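Run:
```python
from h import *
d=ctrl.get_image("scene")
f=cv2.resize(cv2.convertScaleAbs(d["frame"],alpha=1.2)[230:350,80:200],(600,600),interpolation=cv2.INTER_CUBIC)
o=ctrl.get_obs()["tool_pos"]; z=o[2]-.006
for x in ctrl.trace(d,"jar"):
    print(x["p"]); p,i=fit([(d,x["mask"])],"jar",(o[0],o[1],0),z=z); print(p,i)
m=render(d,"jar",(o[0],o[1],0),z=z,S=5)[230*5:350*5,80*5:200*5]
c,_=cv2.findContours(m,cv2.RETR_EXTERNAL,cv2.CHAIN_APPROX_NONE); cv2.drawContours(f,c,-1,(0,0,255),1)
cv2.imwrite("pics/g4.png",f)
```

```text
0.67
[ 0.48133683 -0.30564927 -0.00180796] 0.8601158549667454
```

View pics/g4.png

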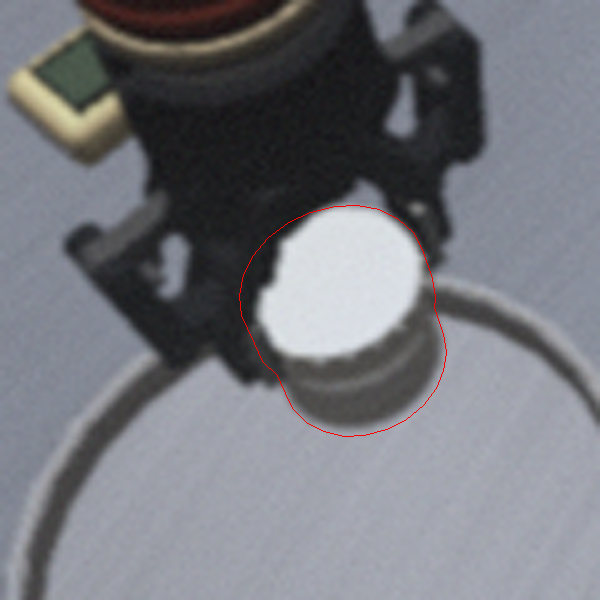

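>>> carry_out(series=[[0,-0.02,-0.6,0,0,0,0.5],[0,0,-0.8,0,0,0,0.5],[0,0,-0.6,0,0,0,0.5],[0,0,-0.4,0,0,0,0.5],[0,0,-0.2,0,0,0,0.5],[0,0,0,0,0,0,0.5],[0,0,0,0,0,0,0.5],[0,0,0,0,0,0,0.5]])

```text
t: 39.25
tool_pos: [0.4817, -0.3084, 0.0159]
tool_rot: [3.129, -0.275, 0.002]
contact_force: [0.1, 0.9, -0.5]
opening: 0.0585
```

>>> carry_out(series=[[0,0,-0.04,0,0,0,0.5],[0,0,-0.04,0,0,0,0.5],[0,0,0,0,0,0,0.5],[0,0,0,0,0,0,0.5]])

```text
t: 39.65
tool_pos: [0.4811, -0.3078, 0.0129]
tool_rot: [3.13, -0.275, 0.0]
contact_force: [0.3, -1.0, -0.2]
opening: 0.0585
```

>>> carry_out(series=[[0,0,-0.04,0,0,0,0.5],[0,0,0,0,0,0,0.5],[0,0,0,0,0,0,0.5]])

```text
t: 39.95
tool_pos: [0.481, -0.3078, 0.0118]
tool_rot: [-3.13, 0.275, 0.0]
contact_force: [0.5, 0.1, -0.3]
opening: 0.0585
```

>>> carry_out(series=[[0,0,-0.04,0,0,0,0.5],[0,0,0,0,0,0,0.5],[0,0,0,0,0,0,0.5]])

```text
t: 40.25
tool_pos: [0.481, -0.3078, 0.0108]
tool_rot: [-3.129, 0.275, 0.0]
contact_force: [0.4, -0.8, 0.0]
opening: 0.0586
```

>>> carry_out(series=[[0,0,-0.04,0,0,0,0.5],[0,0,0,0,0,0,0.5],[0,0,0,0,0,0,0.5]])

```text
t: 40.55
tool_pos: [0.481, -0.3078, 0.0098]
tool_rot: [-3.129, 0.275, 0.0]
contact_force: [0.1, 0.4, -0.6]
opening: 0.0587
```

>>> carry_out(series=[[0,0,-0.03,0,0,0,0.5],[0,0,0,0,0,0,0.5],[0,0,0,0,0,0,0.5]])

```text
t: 40.85
tool_pos: [0.4811, -0.3079, 0.0092]
tool_rot: [3.129, -0.275, 0.0]
contact_force: [-1.7, -0.0, 0.2]
opening: 0.0586
```

>>> carry_out(series=[[0,0,-0.02,0,0,0,0.5],[0,0,0,0,0,0,0.5],[0,0,0,0,0,0,0.5]])

```text
t: 41.15
tool_pos: [0.4811, -0.308, 0.0092]
tool_rot: [3.129, -0.275, -0.0]
contact_force: [-2.6, 0.9, 5.8]
opening: 0.0583
```

>>> carry_out(series=[[0,0,0,0,0,0,0.72],[0,0,0,0,0,0,0.82],[0,0,0,0,0,0,0.82],[0,0,0,0,0,0,0.82],[0,0,0.2,0,0,0,0.82],[0,0,0.4,0,0,0,0.82],[0,0,0.8,0,0,0,0.82],[0,0,0.9,0,0,0,0.82],[0,0,0.9,0,0,0,0.82],[0,0,0.5,0,0,0,0.82],[0,0,0,0,0,0,0.82]])

```text
t: 42.25
tool_pos: [0.4826, -0.3091, 0.1043]
tool_rot: [3.126, -0.275, 0.007]
contact_force: [1.0, -0.3, 0.1]
opening: 0.07
```

```bash
python3 st.py
python3 - <<'E'
from h import *
d=ctrl.get_image("scene")
f=cv2.convertScaleAbs(d["frame"],alpha=1.4)[210:400,60:250]
cv2.imwrite("pics/g5.png",cv2.resize(f,(600,600),interpolation=cv2.INTER_CUBIC))
for x in ctrl.trace(d,"jar"):
    p,i=fit([(d,x["mask"])],"jar",(.481,-.308,0),z=.003); print(p,i)
E
```

```text
t 42.25 pos [ 0.4826 -0.3091  0.1043] xang -0.1752 zaxis [ 0.0043 -0.0036 -1.    ] F [ 1.  -0.3  0.1] open 0.07 q [-0.7   0.01  1.83  0.    1.29  1.05]
[ 0.48033872 -0.30670319  0.12686349] 0.9161567311488353
```

View pics/g5.png

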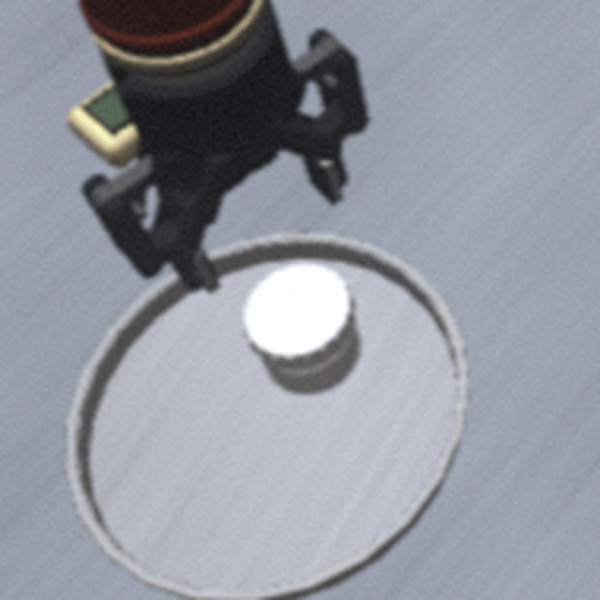

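>>> carry_out(series=[[0.5,0.5,0,0,0,0,0.35],[0.92,0.97,0,0,0,0,0.35],[0.92,0.97,0,0,0,0,0.35],[0.92,0.97,0,0,0,0,0.35],[0.92,0.97,0,0,0,0,0.35],[0.92,0.97,0,0,0,0,0.35],[0.92,0.97,0,0,0,0,0.35],[0.92,0.97,0,0,0,0,0.35],[0.4,0.5,0,0,0,0,0.35],[0,0,-0.6,0,0,0,0.35],[0,0,-0.6,0,0,0,0.35],[0,0,0,0,0,0,0.35]])

```text
t: 43.55
tool_pos: [0.6606, -0.1134, 0.0659]
tool_rot: [-3.128, 0.277, 0.013]
contact_force: [-0.5, 0.1, -0.3]
opening: 0.0299
```

>>> carry_out(series=[[0,0,0,0,0,0,0.35],[0,0,0,0,0,0,0.35]])

```text
t: 43.75
tool_pos: [0.6643, -0.114, 0.0713]
tool_rot: [3.129, -0.277, 0.0]
contact_force: [0.0, -0.6, 0.5]
opening: 0.0296
```

```bash
python3 st.py
python3 - <<'E'
from h import *
d=ctrl.get_image("scene")
f=cv2.convertScaleAbs(d["frame"],alpha=1.8)[210:350,220:360]
cv2.imwrite("pics/k1.png",cv2.resize(f,(600,600),interpolation=cv2.INTER_CUBIC))
E
```

```text
t 43.75 pos [ 0.6643 -0.114   0.0713] xang -0.1765 zaxis [ 3.e-04 -2.e-04 -1.e+00] F [ 0.  -0.6  0.5] open 0.0296 q [-0.28  0.27  1.6  -0.    1.27  1.47]
```

View pics/k1.png

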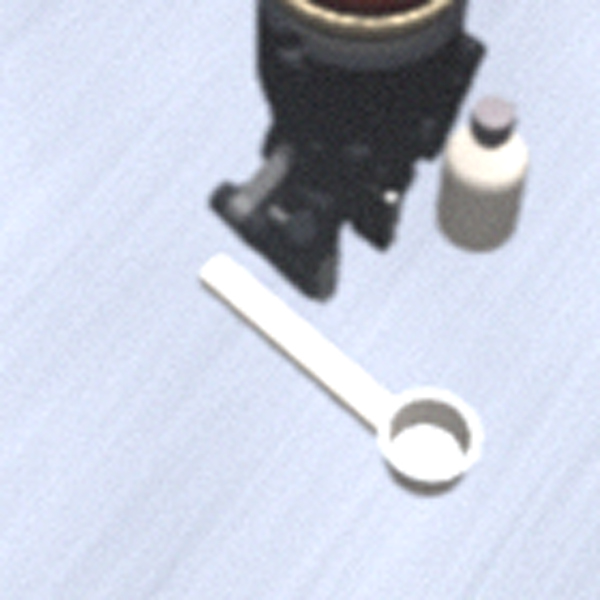

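>>> carry_out(series=[[0,0,-0.5,0,0,0,0.35],[0,0,-0.8,0,0,0,0.35],[0,0,-0.8,0,0,0,0.35],[0,0,-0.6,0,0,0,0.35],[0,0,-0.3,0,0,0,0.35],[0,0,-0.1,0,0,0,0.35],[0,0,0,0,0,0,0.35],[0,0,0,0,0,0,0.28],[0,0,0,0,0,0,0.28]], grip_force=30)

```text
t: 44.7
tool_pos: [0.6654, -0.1133, -0.0052]
tool_rot: [3.129, -0.275, 0.003]
contact_force: [0.4, 0.4, 0.5]
opening: 0.0241
```

>>> carry_out(series=[[0,0,-0.08,0,0,0,0.28],[0,0,-0.06,0,0,0,0.28],[0,0,0,0,0,0,0.28],[0,0,0,0,0,0,0.28]])

```text
t: 45.1
tool_pos: [0.6644, -0.1131, -0.01]
tool_rot: [-3.129, 0.275, 0.0]
contact_force: [-0.2, 0.5, 0.4]
opening: 0.024
```

```bash
python3 st.py
python3 - <<'E'
from h import *
d=ctrl.get_image("scene")
f=cv2.convertScaleAbs(d["frame"],alpha=1.8)[210:350,220:360]
cv2.imwrite("pics/k2.png",cv2.resize(f,(600,600),interpolation=cv2.INTER_CUBIC))
E
```

```text
t 45.1 pos [ 0.6644 -0.1131 -0.01  ] xang -0.1752 zaxis [-2.e-04  1.e-04 -1.e+00] F [-0.2  0.5  0.4] open 0.024 q [-0.28  0.37  1.63  0.    1.14  1.47]
```

View pics/k2.png

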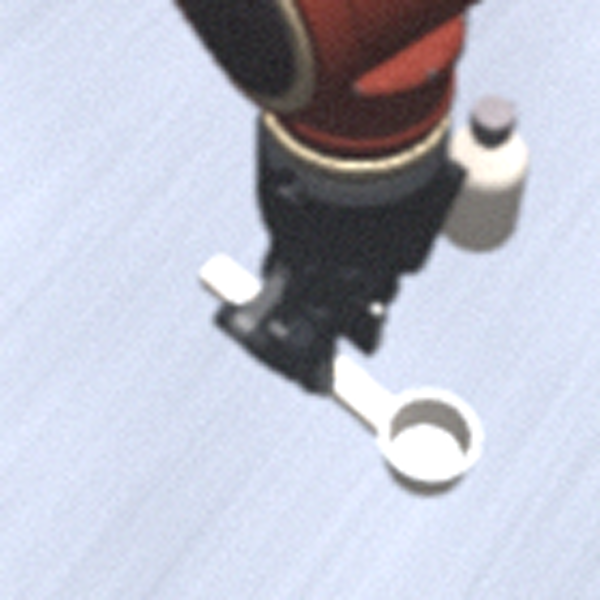

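Probe lower in small steps for table contact.

>>> carry_out(series=[[0,0,-0.08,0,0,0,0.28],[0,0,0,0,0,0,0.28],[0,0,0,0,0,0,0.28]])

```text
t: 45.45
tool_pos: [0.6645, -0.1131, -0.012]
tool_rot: [-3.13, 0.275, 0.0]
contact_force: [0.1, -0.2, -0.3]
opening: 0.0241
```

>>> carry_out(series=[[0,0,-0.06,0,0,0,0.28],[0,0,0,0,0,0,0.28],[0,0,0,0,0,0,0.28]])

```text
t: 45.75
tool_pos: [0.6645, -0.1131, -0.0135]
tool_rot: [-3.13, 0.275, 0.0]
contact_force: [0.4, 0.2, -0.0]
opening: 0.024
```

>>> carry_out(series=[[0,0,-0.05,0,0,0,0.28],[0,0,0,0,0,0,0.28],[0,0,0,0,0,0,0.28]])

```text
t: 46.05
tool_pos: [0.6645, -0.1131, -0.0147]
tool_rot: [-3.13, 0.275, 0.0]
contact_force: [-0.2, 0.5, -0.2]
opening: 0.0242
```

>>> carry_out(series=[[0,0,-0.04,0,0,0,0.28],[0,0,0,0,0,0,0.28]])

```text
t: 46.25
tool_pos: [0.6644, -0.1131, -0.0158]
tool_rot: [-3.13, 0.275, 0.0]
contact_force: [0.3, -0.2, -0.7]
opening: 0.024
```

>>> carry_out(series=[[0,0,0,0,0,0,0.1],[0,0,0,0,0,0,0.1],[0,0,0,0,0,0,0.1],[0,0,0,0,0,0,0.1]])

```text
t: 46.65
tool_pos: [0.6646, -0.1131, -0.0156]
tool_rot: [3.13, -0.275, 0.0]
contact_force: [-0.1, -0.1, 0.7]
opening: 0.0146
```

>>> carry_out(series=[[0,0,0.2,0,0,0,0.1],[0,0,0.5,0,0,0,0.1],[0,0,0.8,0,0,0,0.1],[0,0,0.8,0,0,0,0.1],[0,0,0.8,0,0,0,0.1],[0,0,0.5,0,0,0,0.1],[0,0,0.2,0,0,0,0.1],[0,0,0,0,0,0,0.1]])

```text
t: 47.45
tool_pos: [0.6651, -0.1132, 0.0804]
tool_rot: [3.129, -0.275, 0.003]
contact_force: [0.3, -0.1, -0.8]
opening: 0.0146
```

```bash
python3 st.py
python3 - <<'E'
from h import *
d=ctrl.get_image("scene")
f=cv2.convertScaleAbs(d["frame"],alpha=1.8)[190:330,220:360]
cv2.imwrite("pics/k3.png",cv2.resize(f,(600,600),interpolation=cv2.INTER_CUBIC))
E
```

```text
t 47.45 pos [ 0.6651 -0.1132  0.0804] xang -0.1752 zaxis [ 1.6e-03 -4.0e-04 -1.0e+00] F [ 0.3 -0.1 -0.8] open 0.0146 q [-0.28  0.27  1.59  0.    1.28  1.47]
```

View pics/k3.png

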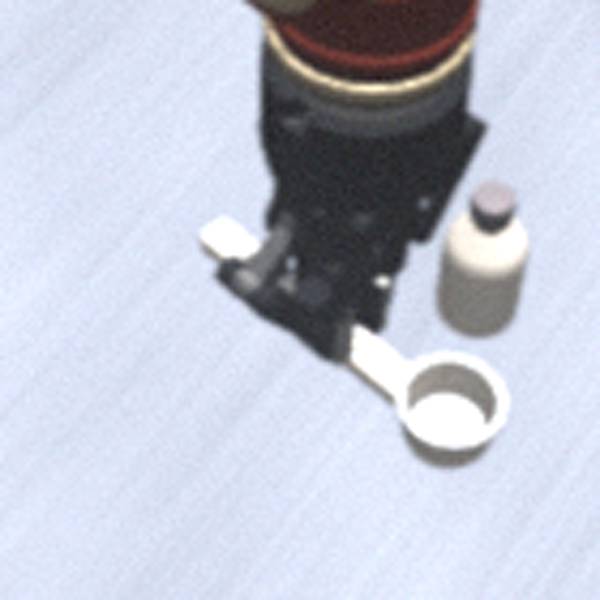

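>>> carry_out(series=[[-0.3,-0.45,0,0,0,0,0.1],[-0.6,-0.92,0,0,0,0,0.1],[-0.6,-0.92,0,0,0,0,0.1],[-0.6,-0.92,0,0,0,0,0.1],[-0.6,-0.92,0,0,0,0,0.1],[-0.6,-0.92,0,0,0,0,0.1],[-0.6,-0.92,0,0,0,0,0.1],[-0.6,-0.92,0,0,0,0,0.1],[-0.6,-0.92,0,0,0,0,0.1],[-0.6,-0.92,0,0,0,0,0.1],[-0.6,-0.92,0,0,0,0,0.1],[-0.6,-0.92,0,0,0,0,0.1]])

```text
t: 48.7
tool_pos: [0.4899, -0.3781, 0.0779]
tool_rot: [-3.128, 0.275, 0.003]
contact_force: [-0.1, 0.1, -1.1]
opening: 0.0143
```

>>> carry_out(series=[[-0.36,-0.46,0,0,0,0,0.1],[0,0,0,0,0,0,0.1],[0,0,0,0,0,0,0.1],[0,0,0,0,0,0,0.1]])

```text
t: 49.1
tool_pos: [0.4834, -0.3878, 0.079]
tool_rot: [-3.129, 0.273, 0.0]
contact_force: [0.8, -0.1, -0.9]
opening: 0.0143
```

```bash
python3 st.py
python3 - <<'E'
from h import *
d=ctrl.get_image("scene")
f=cv2.convertScaleAbs(d["frame"],alpha=1.4)[210:410,50:250]
cv2.imwrite("pics/k4.png",cv2.resize(f,(600,600),interpolation=cv2.INTER_CUBIC))
E
```

```text
t 49.1 pos [ 0.4834 -0.3878  0.079 ] xang -0.1742 zaxis [-2.e-04  7.e-04 -1.e+00] F [ 0.8 -0.1 -0.9] open 0.0143 q [-0.8   0.15  1.73  0.    1.26  0.95]
```

View pics/k4.png

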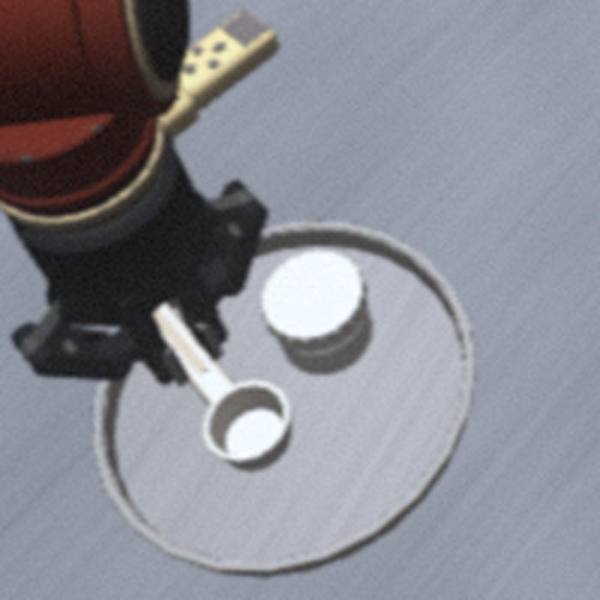

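Run:
```python
from h import *
from scipy.optimize import least_squares
d=ctrl.get_image("scene")
o=ctrl.get_obs()["tool_pos"];a=-.175; j=np.array([-np.sin(a),np.cos(a),0])
f=lambda v:(proj(d,[o-j*v[0]+[0,0,v[1]],o+j*v[0]+[0,0,v[1]]])-[[58.3,325],[133,286.7]]).ravel()
r=least_squares(f,[.06,.08]); print(r.x,r.fun)
cv2.imwrite("pics/k5.png",cv2.resize(cv2.convertScaleAbs(d["frame"],alpha=2.5)[260:380,40:160],(600,600),interpolation=cv2.INTER_CUBIC))
```

```text
[0.05727305 0.10845275] [ 5.20789692  3.38202794 -1.04920738 -6.23777691]
```

View pics/k5.png

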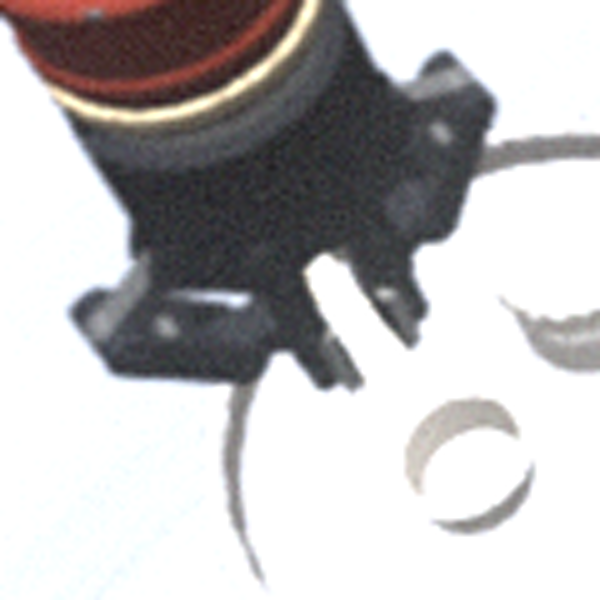

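Run:
```python
from h import *
from scipy.optimize import least_squares
d=ctrl.get_image("scene")
o=ctrl.get_obs()["tool_pos"];a=-.175; j=np.array([-np.sin(a),np.cos(a),0]); e=np.array([np.cos(a),np.sin(a),0])
for px in [(495,105),(480,150),(455,235),(425,240),(415,270),(425,310),(415,345)]:
    t=np.array([40+px[0]/5,260+px[1]/5])
    for xo in (0,.011): print(px,xo,least_squares(lambda v:(proj(d,[o+e*xo+j*v[0]+[0,0,v[1]]])[0]-t),[.06,.08]).x.round(3)-[0,.018],end=" ")
    print()
for px in [(70,310),(110,375),(180,380),(245,380),(325,390)]:
    t=np.array([40+px[0]/5,260+px[1]/5])
    for xo in (0,.011): print(px,xo,least_squares(lambda v:(proj(d,[o+e*xo-j*v[0]+[0,0,v[1]]])[0]-t),[.06,.08]).x.round(3)-[0,.018],end=" ")
    print()
```

```text
(495, 105) 0 [0.067 0.078] (495, 105) 0.011 [0.064 0.094] 
(480, 150) 0 [0.057 0.063] (480, 150) 0.011 [0.054 0.079] 
(455, 235) 0 [0.039 0.031] (455, 235) 0.011 [0.037 0.048] 
(425, 240) 0 [0.03  0.039] (425, 240) 0.011 [0.028 0.056] 
(415, 270) 0 [0.024 0.028] (415, 270) 0.011 [0.021 0.045] 
(425, 310) 0 [0.021 0.005] (425, 310) 0.011 [0.019 0.023] 
(415, 345) 0 [ 0.013 -0.009] (415, 345) 0.011 [0.011 0.009] 
(70, 310) 0 [0.062 0.116] (70, 310) 0.011 [0.062 0.131] 
(110, 375) 0 [0.064 0.079] (110, 375) 0.011 [0.064 0.095] 
(180, 380) 0 [0.05  0.056] (180, 380) 0.011 [0.05  0.072] 
(245, 380) 0 [0.035 0.035] (245, 380) 0.011 [0.036 0.052] 
(325, 390) 0 [0.018 0.002] (325, 390) 0.011 [0.019 0.02 ]
```

>>> carry_out(series=[[-0.06,-0.24,-0.3,0,0,0,0.1],[0,0,-0.7,0,0,0,0.1],[0,0,-0.7,0,0,0,0.1],[0,0,-0.4,0,0,0,0.1],[0,0,0,0,0,0,0.1],[0,0,0,0,0,0,0.1],[0,0,0,0,0,0,0.1]])

```text
t: 49.95
tool_pos: [0.482, -0.3953, 0.0276]
tool_rot: [3.129, -0.275, 0.002]
contact_force: [0.3, 0.3, -0.0]
opening: 0.0141
```

```bash
python3 st.py
python3 - <<'E'
from h import *
d=ctrl.get_image("scene")
cv2.imwrite("pics/k6.png",cv2.resize(cv2.convertScaleAbs(d["frame"],alpha=1.4)[270:410,50:190],(600,600),interpolation=cv2.INTER_CUBIC))
E
```

```text
t 49.95 pos [ 0.482  -0.3953  0.0276] xang -0.1752 zaxis [ 1.e-03 -9.e-04 -1.e+00] F [ 0.3  0.3 -0. ] open 0.0141 q [-0.81  0.22  1.75  0.    1.18  0.94]
```

View pics/k6.png

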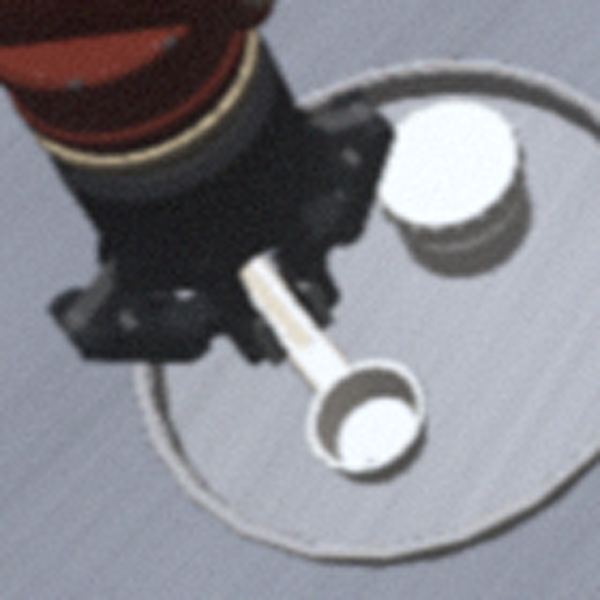

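>>> carry_out(series=[[0,0.03,-0.4,0,0,0,0.1],[0,0,-0.4,0,0,0,0.1],[0,0,-0.3,0,0,0,0.1],[0,0,-0.2,0,0,0,0.1],[0,0,0,0,0,0,0.1],[0,0,0,0,0,0,0.1]])

```text
t: 50.6
tool_pos: [0.4815, -0.3941, -0.0059]
tool_rot: [-3.129, 0.275, 0.0]
contact_force: [0.2, -0.5, -0.5]
opening: 0.0146
```

>>> carry_out(series=[[0,0,-0.05,0,0,0,0.1],[0,0,-0.05,0,0,0,0.1],[0,0,0,0,0,0,0.1],[0,0,0,0,0,0,0.1]])

```text
t: 51.0
tool_pos: [0.4816, -0.3942, -0.008]
tool_rot: [3.129, -0.275, 0.0]
contact_force: [0.9, 0.2, -0.3]
opening: 0.0145
```

>>> carry_out(series=[[0,0,-0.05,0,0,0,0.1],[0,0,0,0,0,0,0.1],[0,0,0,0,0,0,0.1]])

```text
t: 51.3
tool_pos: [0.4815, -0.3941, -0.0095]
tool_rot: [-3.13, 0.275, 0.0]
contact_force: [-1.5, -0.9, 0.3]
opening: 0.0148
```

>>> carry_out(series=[[0,0,-0.04,0,0,0,0.1],[0,0,0,0,0,0,0.1],[0,0,0,0,0,0,0.1]])

```text
t: 51.6
tool_pos: [0.4815, -0.3941, -0.0105]
tool_rot: [-3.129, 0.275, 0.0]
contact_force: [0.2, 0.2, -0.7]
opening: 0.0144
```

>>> carry_out(series=[[0,0,-0.04,0,0,0,0.1],[0,0,0,0,0,0,0.1],[0,0,0,0,0,0,0.1]])

```text
t: 51.9
tool_pos: [0.4815, -0.3941, -0.0115]
tool_rot: [-3.129, 0.275, 0.0]
contact_force: [-0.4, -0.2, -0.8]
opening: 0.0141
```

>>> carry_out(series=[[0,0,-0.03,0,0,0,0.1],[0,0,0,0,0,0,0.1],[0,0,0,0,0,0,0.1]])

```text
t: 52.2
tool_pos: [0.4815, -0.3941, -0.0122]
tool_rot: [-3.13, 0.275, 0.0]
contact_force: [0.1, -0.1, -0.9]
opening: 0.0143
```

```bash
python3 st.py
python3 - <<'E'
from h import *
d=ctrl.get_image("scene")
cv2.imwrite("pics/k7.png",cv2.resize(cv2.convertScaleAbs(d["frame"],alpha=1.4)[270:410,50:190],(600,600),interpolation=cv2.INTER_CUBIC))
E
```

```text
t 52.2 pos [ 0.4815 -0.3941 -0.0122] xang -0.1752 zaxis [-1.e-04  1.e-04 -1.e+00] F [ 0.1 -0.1 -0.9] open 0.0143 q [-0.81  0.27  1.76 -0.    1.11  0.94]
```

View pics/k7.png

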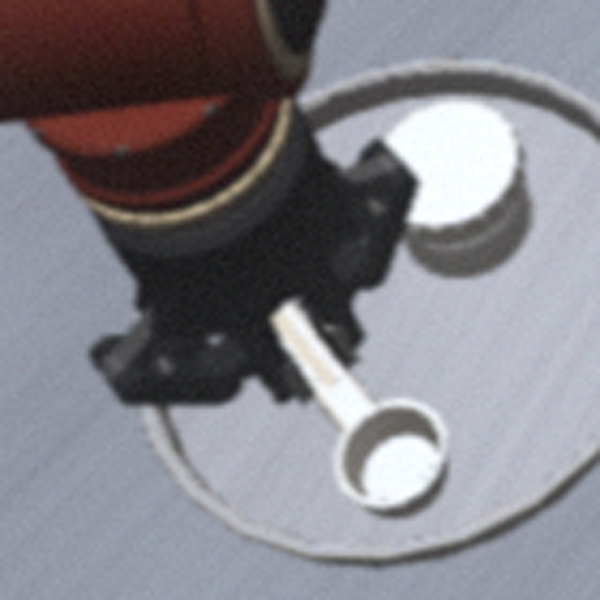

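>>> carry_out(series=[[0,0,-0.02,0,0,0,0.1],[0,0,0,0,0,0,0.1],[0,0,0,0,0,0,0.1]])

```text
t: 52.55
tool_pos: [0.4816, -0.3942, -0.0126]
tool_rot: [3.129, -0.275, 0.0]
contact_force: [-0.4, -0.2, -0.5]
opening: 0.0147
```

>>> carry_out(series=[[0,0,-0.02,0,0,0,0.1],[0,0,0,0,0,0,0.1],[0,0,0,0,0,0,0.1]])

```text
t: 52.85
tool_pos: [0.4816, -0.3942, -0.0126]
tool_rot: [3.13, -0.275, -0.0]
contact_force: [-2.9, 1.4, 4.5]
opening: 0.0144
```

Contact. Release slightly and retreat, moving away from the jar.

>>> carry_out(series=[[0,0,0,0,0,0,0.22],[0,0,0,0,0,0,0.28],[0,0,0,0,0,0,0.28],[0,0,0,0,0,0,0.28],[0,0,0.2,0,0,0,0.28],[0,0,0.4,0,0,0,0.28],[0,0,0.8,0,0,0,0.28],[0,0,0.9,0,0,0,0.28],[0,0,0.9,0,0,0,0.28],[0,0,0.9,0,0,0,0.28],[0,0,0.9,0,0,0,0.28],[0,0,0.9,0,0,0,0.28]])

```text
t: 54.05
tool_pos: [0.4817, -0.3942, 0.1365]
tool_rot: [3.129, -0.275, 0.002]
contact_force: [-0.3, -0.5, 0.1]
opening: 0.0239
```

>>> carry_out(series=[[0,-0.9,0.5,0,0,0,0.28],[0,-0.9,0.5,0,0,0,0.28],[0,-0.9,0,0,0,0,0.28],[0,-0.9,0,0,0,0,0.28],[0,-0.9,0,0,0,0,0.28],[0,-0.9,0,0,0,0,0.28],[0,-0.9,0,0,0,0,0.28],[0,-0.9,0,0,0,0,0.28],[0,0,0,0,0,0,0.28],[0,0,0,0,0,0,0.28]])

```text
t: 55.05
tool_pos: [0.4815, -0.5742, 0.1599]
tool_rot: [-3.129, 0.276, -0.001]
contact_force: [-0.0, -0.8, 0.3]
opening: 0.0238
```

```bash
python3 st.py
python3 - <<'E'
from h import *
T=ctrl.get_image("top");S=ctrl.get_image("scene")
for k,d in(("T",T),("S",S)):
    for n,z,c,a in (("meter",.003,(.5246,.336),-.059),("swab_a",.003,(.5246,.336),-.059),("jar",.003,(.4897,-.3495),-.175),("scoop",.003,(.4897,-.3495),-.175),("bottle",0,(0,0),0),("thermometer",0,(0,0),0)):
        for x in ctrl.trace(d,n):
            if n=="thermometer": print(k,n,x["p"],x["rect"]); continue
            ys,xs=np.nonzero(x["mask"]); w=unproj(d,(xs.mean(),ys.mean()),.015)
            if n=="meter" and w[0]<.4: continue
            p,i=fit([(d,x["mask"])],n,(w[0],w[1],a),z=z); q=p[:2]-c
            print(k,n,round(x["p"],2),p.round(3),round(i,2),"local",(q[0]*np.cos(a)+q[1]*np.sin(a)).round(4),(-q[0]*np.sin(a)+q[1]*np.cos(a)).round(4))
cv2.imwrite("pics/z1.png",cv2.convertScaleAbs(S["frame"],alpha=1.5)); cv2.imwrite("pics/z2.png",cv2.convertScaleAbs(T["frame"],alpha=1.8))
cv2.imwrite("pics/z3.png",cv2.resize(cv2.convertScaleAbs(S["frame"],alpha=1.4)[270:410,70:220],(643,600),interpolation=cv2.INTER_CUBIC))
E
```

```text
t 55.05 pos [ 0.4815 -0.5742  0.1599] xang -0.1757 zaxis [ 4.e-04  1.e-04 -1.e+00] F [-0.  -0.8  0.3] open 0.0238 q [-0.97  0.37  1.33  0.    1.44  0.77]
T meter 0.78 [ 0.521  0.286 -0.025] 0.92 local -0.0002 -0.05
T meter 0.41 [ 0.793  0.036 -1.072] 0.23 local 0.2852 -0.2836
T swab_a 0.75 [ 0.527  0.36  -0.057] 0.78 local 0.0007 0.0237
T swab_a 0.57 [ 0.527  0.405 -0.06 ] 0.79 local -0.0012 0.0689
T jar 0.86 [ 0.479 -0.307 -0.231] 0.93 local -0.0176 0.0397
T jar 0.16 [ 0.562  0.348 -0.238] 0.24 local -0.05 0.6995
T scoop 0.72 [ 0.48  -0.393 -0.175] 0.82 local -0.0021 -0.0447
T bottle 0.51 [0.674 0.001 0.18 ] 0.87 local 0.6737 0.001
T thermometer 0.85 [0.4491, 0.2524, 0.0925, 0.0219]
S meter 0.6 [ 0.519  0.29  -0.057] 0.82 local -0.0034 -0.0463
S swab_a 0.81 [ 0.524  0.363 -0.097] 0.66 local -0.0024 0.0272
S swab_a 0.75 [ 0.528  0.407 -0.121] 0.7 local -0.0007 0.0712
S jar 0.87 [ 0.48  -0.307 -0.224] 0.9 local -0.0173 0.0403
S scoop 0.85 [ 0.478 -0.393 -0.173] 0.88 local -0.0042 -0.0448
S bottle 0.7 [0.672 0.004 0.272] 0.8 local 0.6723 0.0039
S thermometer 0.85 [0.6661, 0.6017, 0.0755, 0.1412]
```

View pics/z1.png

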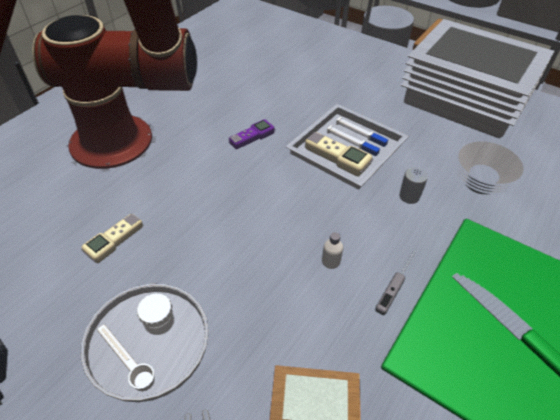

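View pics/z2.png

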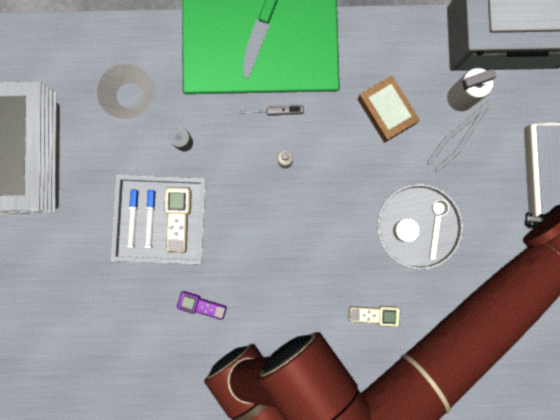

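View pics/z3.png

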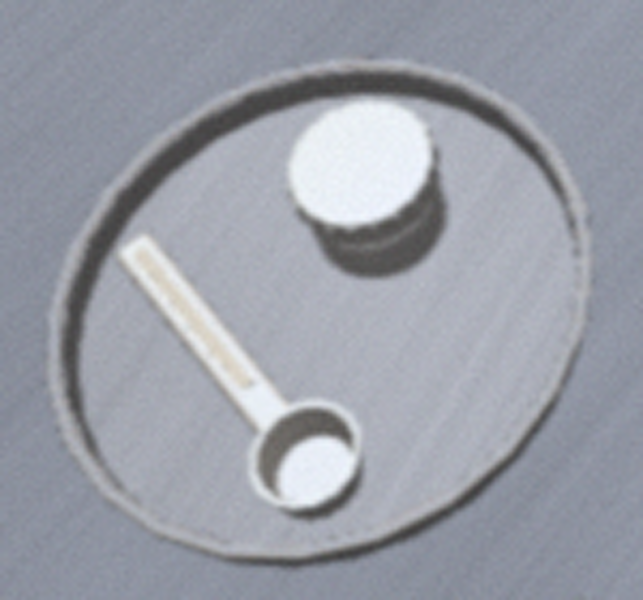

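```bash
python3 -c "
from station import ctrl
print(ctrl.finish_job())"
```

```text
the job is handed in; nothing more can be done
None
```

I made up both kits in the order asked and handed the job in at about 55 s of the 136 s allowed. The hand-in gave no verdict.

- **Surface kit (pan):** the larger cream meter lies screen up with the two swab tubes parallel beside it. The final pictures show all three flat on the floor and clear of each other.
- **Food-sample kit (round tray):** the jar stands upright with the scoop beside it, hollow side up. The scoop's handle end is the closest thing to a wall, about 5 mm inside by my measurement.
- **Left alone:** the bottle measures where it was to within the measuring error. The thermometer looks unmoved by eye. The purple meter and the smaller cream one were not touched.
- **Contact:** at set-down, readings were about 2 to 6 N for four of the things and 11 N for the meter. The highest reading I saw all job was about 11 N. At hand-in the gripper was clear of everything.

**Checks that disagreed or failed:**
- The fingertips are really about 18 mm above the TCP position the robot reports. My first grasp on the meter therefore closed on top of its handle, pressing about 9 N. The meter did not move, and I allowed for the offset from then on.
- The last position fits from the two cameras differ by 1 to 4 mm in position. The yaw fits, mainly for the swabs, differ by up to 0.06 rad.

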